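# Pack a spice gift tray between two scans

## Robot

A 6-joint arm with a two-finger parallel gripper is mounted at the origin on the work surface. World frame = base frame: x ahead of the robot, y to its left, z up, the work surface at z = 0. Lengths are in m, angles in rad, forces in N, time in s.
With the tool pointing down it reaches from about 0.375 to 0.925 m from the base axis. Payload 5.7 kg.
Tool frame: the origin (TCP) lies at the very end of the fingers, on their centre line; the grasp point (between the pads) lies 19 mm behind it; z points along the fingers, y is the direction in which the jaws open and shut (so a half turn about z gives the same grasp; the last joint's range is limited). The gripper opens to 88 mm and grips with 3 to 60 N. Pads are 20 mm wide; open, the fingers measure 115 mm over their backs; the gripper's body (75 mm by 178 mm) begins 61 mm behind the grasp point.
Start: joints at [-1.385, 0.359, 1.51, -0, 1.272, -0.115], TCP at [0.178, -0.573, 0.223] pointing down, gripper open.
Joint ranges: [-2.97, 2.97], [-1.01, 2.36], [0.21, 2.38], [-0.96, 4.11], [0.2, 2.71], [-2.98, 2.98]. Speed limits (rad/s): [2.39, 2.39, 3.14, 3.14, 3.14, 3.14].

## Interface

Orientations are given as a unit quaternion [w, x, y, z].
In Python, from workcell import sense, vision, manip gives the robot as it stands.
- The arm moves only by the tool send_rows, never from a script. Its argument "rows" is a list that holds one entry, the list of rows, each a list of 7 numbers: the shift along the tool's x, y, z each as a share of 0.8 m, from -1 to 1, then the turn, a rotation vector about the tool's x, y, z each as a share of 180 degrees, from -1 to 1, then the opening, from 0 (shut) to 1 (fully open). In form: [[[x, y, z, ax, ay, az, hand], ...]]. A call has 1 to 10 rows; each row is the pose to reach, as a shift and turn from the pose measured when the call began, along the tool's axes at that moment, turning the shorter way round; what a row does not reach only later rows make up. A row lasts 1/10 s, in which the tool goes at most 50 mm and 8.59 degrees, less where a joint would pass 70% of its speed; a pose out of reach is approached as far as the arm can. A call with a number of a shift or a turn outside -1 to 1 is refused whole. A call with a gripper value outside its range is refused whole. The fingers move at their own pace and stop on an object; "force" is the grip in N (left out, the last holds). Time passes only in rows, so rows that repeat a pose let the fingers close. It gives the time, the measured TCP pose, the force and the opening at its end, in the units of the state.
- sense(): the state, without advancing time (a new reading comes with each control period).
- vision.grab_frame(name): name is "scene" or "top"; returns the picture (480x640x3 uint8, blue, green, red); there is no depth.
- vision.get_calibration(name): a dict with "fovy" (degrees; the focal length in pixels is half the picture's height over the tangent of half this angle, whatever the lens; pixels are square), "cx", "cy" (the principal point, pixels), "R" (3x3) and "t" (3): a world point X has camera coordinates R X + t. Camera axes: x right, y down, z forward; pixel columns grow to the right and rows downward; lengths in m; the calibration is good to about 2 mm. A picture is of the moment at which its call begins. get_calibration takes no time and is no camera call.
- manip.close_job(): hands the job in, once; it reports no verdict.
The state is a dict: "t": time; "joints": joint angles; "qvel": joint speeds; "tau": joint torques, N m; "tcp_pos": TCP position; "eef_rot": TCP orientation; "contact_force": force on the tool from outside, world axes, zero at the start; "moment": the same for the moment, N m; "finger_gap": finger opening in m.
Only numpy, scipy, OpenCV 4.12 (cv2) and the standard library are available. Lean on these libraries where they do the work, as an engineer would, in place of code of your own. Each camera call takes 0.05 s, during which the arm holds its last target.

## Task

Open the order by squeezing the reader's orange trigger fully home for about a second and releasing it. Then lower the pepper grinder into the tray's blue cradle so that it is resting there before you let go, and see that exactly five spice tins stand upright in the tray, counting any already there: three filling the middle row next to the cradle and two in the row nearest the robot, the rest left on the place mat. When the tray is complete, squeeze and release the trigger again to close the order, leaving the mug and the bowl where they are.

Things in the scene. Friction and masses are not known exactly. Their poses are not given: they have to be found in the camera images.
- tray: Fixed shallow wooden tray; origin on the table. Edges at x = -116 and +112, y = -120 and +120 mm; floor 5 mm, walls and dividers 14 mm above the table. Six open cells, 60 by 64 mm inside: robot-side row (x = -80 mm) cells 1, 2, 3, middle row (x = -8 mm) cells 4, 5, 6, at y = -76, 0, +76 mm. On the +x side, parallel to y, lies the grinder's cradle.
- cradle (a point): Where the grinder's centre lies once it rests in the cradle: 35 mm above the table, on the middle of two blue V-shaped saddles (each 14 mm wide, tops 29 mm above the table) that stand 50 mm to either side along y; between them the space is free for fingers down to the tray floor. Axes as the tray's.
- cell1 (a point): Centre of tray cell 1 (robot-side row), 28 mm above the table: where the middle of a tin standing in the cell comes to be. Axes as the tray's.
- cell2 (a point): Centre of tray cell 2 (robot-side row), 28 mm above the table: where the middle of a tin standing in the cell comes to be. Axes as the tray's.
- cell3 (a point): Centre of tray cell 3 (robot-side row), 28 mm above the table: where the middle of a tin standing in the cell comes to be. Axes as the tray's.
- cell4 (a point): Centre of tray cell 4 (middle row), 28 mm above the table: where the middle of a tin standing in the cell comes to be. Axes as the tray's.
- cell5 (a point): Centre of tray cell 5 (middle row), 28 mm above the table: where the middle of a tin standing in the cell comes to be. Axes as the tray's.
- cell6 (a point): Centre of tray cell 6 (middle row), 28 mm above the table: where the middle of a tin standing in the cell comes to be. Axes as the tray's.
- tin1_mid (a point): Middle (half-way up) of a round spice tin, 40 mm across, 46 mm tall, about 70 g, with a coloured lid; its z axis runs up the tin. Tins differ only in colour. It may be absent; it may stand on the mat or already stand in the tray.
- tin2_mid (a point): Middle (half-way up) of a round spice tin, 40 mm across, 46 mm tall, about 70 g, with a coloured lid; its z axis runs up the tin. Tins differ only in colour. It may be absent; it may stand on the mat or already stand in the tray.
- tin3_mid (a point): Middle (half-way up) of a round spice tin, 40 mm across, 46 mm tall, about 70 g, with a coloured lid; its z axis runs up the tin. Tins differ only in colour. It may be absent; it may stand on the mat or already stand in the tray.
- tin4_mid (a point): Middle (half-way up) of a round spice tin, 40 mm across, 46 mm tall, about 70 g, with a coloured lid; its z axis runs up the tin. Tins differ only in colour. It may be absent; it may stand on the mat or already stand in the tray.
- tin5_mid (a point): Middle (half-way up) of a round spice tin, 40 mm across, 46 mm tall, about 70 g, with a coloured lid; its z axis runs up the tin. Tins differ only in colour. It may be absent; it may stand on the mat or already stand in the tray.
- tin6_mid (a point): Middle (half-way up) of a round spice tin, 40 mm across, 46 mm tall, about 70 g, with a coloured lid; its z axis runs up the tin. Tins differ only in colour. It may be absent; it may stand on the mat or already stand in the tray.
- tin7_mid (a point): Middle (half-way up) of a round spice tin, 40 mm across, 46 mm tall, about 70 g, with a coloured lid; its z axis runs up the tin. Tins differ only in colour. It may be absent; it may stand on the mat or already stand in the tray.
- tin8_mid (a point): Middle (half-way up) of a round spice tin, 40 mm across, 46 mm tall, about 70 g, with a coloured lid; its z axis runs up the tin. Tins differ only in colour. It may be absent; it may stand on the mat or already stand in the tray.
- grinder: Wooden pepper grinder lying on its side, a plain round bar 44 mm across and 140 mm long, about 160 g; its x axis runs along its length. It can roll. (For its position use grinder_mid.)
- grinder_mid (a point): Centre of the grinder, on its axis, 22 mm above what it lies flat on.
- reader: Fixed code reader, clamped grip-up on a plate 10 mm thick, 130 by 100 mm; origin on the table under the grip. Grip: upright black post 26 mm (x) by 30 mm (y), top 150 mm above the table. On its +x side stands the orange trigger lever; grey head below it reaches x = +64 mm and 52 mm above the table, its window facing +x.
- squeeze_point (a point): On the grip's centre line, 125 mm above the table: height at which to squeeze grip and trigger together along the reader's x axis. Here the post spans x = -13 to +13 mm; the lever (8 mm thick, 24 mm wide, top 140 mm above the table) has its outer face at about x = +38 mm when free, +24 mm when squeezed home.
- trigger (a joint): Sprung trigger lever, hinged at its lower end 60 mm above the table: 0 when free, 0.22 rad when squeezed home against the grip; it needs about 2 to 5 N at the squeeze point and springs back when let go.
- mug: White mug, 74 mm across and 68 mm tall (handle extra), a bystander beyond the work.
- bowl: Blue bowl, 120 mm across, a bystander beyond the work.
- mat: Thin printed place mat (1 mm, cannot be moved), 210 by 300 mm, under the loose tins; origin at its centre.

How it is judged:
On the way, in this order (a step that is already met when the one before it is completed fails the run):
1. the trigger is squeezed home (value of joint trigger above 0.18 rad), for 0.4 s.
2. the trigger is released (value of joint trigger below 0.04 rad), for 0.2 s.
3. the grinder is down in the cradle while the fingers still hold it (x of grinder_mid in the frame of cradle between -0.007 and 0.007 m and y of grinder_mid in the frame of cradle between -0.022 and 0.022 m and z of grinder_mid in the frame of cradle between -0.006 and 0.006 m and angle between the x axis of grinder and the y axis of tray, either way round below 0.12 rad and contact force between the fingers and grinder above 0.3 N), for 0.1 s.
4. with the grinder in its cradle and exactly five tins in cells, the trigger is squeezed home again (value of joint trigger above 0.18 rad and distance between any of tin1_mid, tin2_mid, tin3_mid, tin4_mid, tin5_mid, tin6_mid, tin7_mid, tin8_mid and cell4 below 0.022 m and distance between any of tin1_mid, tin2_mid, tin3_mid, tin4_mid, tin5_mid, tin6_mid, tin7_mid, tin8_mid and cell5 below 0.022 m and distance between any of tin1_mid, tin2_mid, tin3_mid, tin4_mid, tin5_mid, tin6_mid, tin7_mid, tin8_mid and cell6 below 0.022 m and ((distance between any of tin1_mid, tin2_mid, tin3_mid, tin4_mid, tin5_mid, tin6_mid, tin7_mid, tin8_mid and cell1 below 0.022 m and distance between any of tin1_mid, tin2_mid, tin3_mid, tin4_mid, tin5_mid, tin6_mid, tin7_mid, tin8_mid and cell2 below 0.022 m) or (distance between any of tin1_mid, tin2_mid, tin3_mid, tin4_mid, tin5_mid, tin6_mid, tin7_mid, tin8_mid and cell1 below 0.022 m and distance between any of tin1_mid, tin2_mid, tin3_mid, tin4_mid, tin5_mid, tin6_mid, tin7_mid, tin8_mid and cell3 below 0.022 m) or (distance between any of tin1_mid, tin2_mid, tin3_mid, tin4_mid, tin5_mid, tin6_mid, tin7_mid, tin8_mid and cell2 below 0.022 m and distance between any of tin1_mid, tin2_mid, tin3_mid, tin4_mid, tin5_mid, tin6_mid, tin7_mid, tin8_mid and cell3 below 0.022 m)) and not (distance between any of tin1_mid, tin2_mid, tin3_mid, tin4_mid, tin5_mid, tin6_mid, tin7_mid, tin8_mid and cell1 below 0.022 m and distance between any of tin1_mid, tin2_mid, tin3_mid, tin4_mid, tin5_mid, tin6_mid, tin7_mid, tin8_mid and cell2 below 0.022 m and distance between any of tin1_mid, tin2_mid, tin3_mid, tin4_mid, tin5_mid, tin6_mid, tin7_mid, tin8_mid and cell3 below 0.022 m) and x of grinder_mid in the frame of cradle between -0.007 and 0.007 m and y of grinder_mid in the frame of cradle between -0.022 and 0.022 m and z of grinder_mid in the frame of cradle between -0.006 and 0.005 m and angle between the x axis of grinder and the y axis of tray, either way round below 0.12 rad), for 0.4 s.
5. the trigger is released (value of joint trigger below 0.04 rad), for 0.2 s.
At the end, for the whole second after the job is handed in: Cells 4, 5, 6 and exactly two of 1, 2, 3 hold an upright tin (within 22 mm of the cell point, tilt < 0.2 rad), other tins within 210 mm of the mat centre; grinder at rest in the cradle (7 mm across, 22 mm along, 5 mm in height, axis within 0.12 rad); trigger sprung back (distance between any of tin1_mid, tin2_mid, tin3_mid, tin4_mid, tin5_mid, tin6_mid, tin7_mid, tin8_mid and cell4 below 0.022 m and distance between any of tin1_mid, tin2_mid, tin3_mid, tin4_mid, tin5_mid, tin6_mid, tin7_mid, tin8_mid and cell5 below 0.022 m and distance between any of tin1_mid, tin2_mid, tin3_mid, tin4_mid, tin5_mid, tin6_mid, tin7_mid, tin8_mid and cell6 below 0.022 m and ((distance between any of tin1_mid, tin2_mid, tin3_mid, tin4_mid, tin5_mid, tin6_mid, tin7_mid, tin8_mid and cell1 below 0.022 m and distance between any of tin1_mid, tin2_mid, tin3_mid, tin4_mid, tin5_mid, tin6_mid, tin7_mid, tin8_mid and cell2 below 0.022 m) or (distance between any of tin1_mid, tin2_mid, tin3_mid, tin4_mid, tin5_mid, tin6_mid, tin7_mid, tin8_mid and cell1 below 0.022 m and distance between any of tin1_mid, tin2_mid, tin3_mid, tin4_mid, tin5_mid, tin6_mid, tin7_mid, tin8_mid and cell3 below 0.022 m) or (distance between any of tin1_mid, tin2_mid, tin3_mid, tin4_mid, tin5_mid, tin6_mid, tin7_mid, tin8_mid and cell2 below 0.022 m and distance between any of tin1_mid, tin2_mid, tin3_mid, tin4_mid, tin5_mid, tin6_mid, tin7_mid, tin8_mid and cell3 below 0.022 m)) and not (distance between any of tin1_mid, tin2_mid, tin3_mid, tin4_mid, tin5_mid, tin6_mid, tin7_mid, tin8_mid and cell1 below 0.022 m and distance between any of tin1_mid, tin2_mid, tin3_mid, tin4_mid, tin5_mid, tin6_mid, tin7_mid, tin8_mid and cell2 below 0.022 m and distance between any of tin1_mid, tin2_mid, tin3_mid, tin4_mid, tin5_mid, tin6_mid, tin7_mid, tin8_mid and cell3 below 0.022 m) and x of grinder_mid in the frame of cradle between -0.007 and 0.007 m and y of grinder_mid in the frame of cradle between -0.022 and 0.022 m and z of grinder_mid in the frame of cradle between -0.006 and 0.005 m and angle between the x axis of grinder and the y axis of tray, either way round below 0.12 rad and (horizontal distance between tin1_mid and mat below 0.21 m or (angle between tin1_mid's own z axis and vertical below 0.2 rad and (distance between tin1_mid and cell1 below 0.022 m or distance between tin1_mid and cell2 below 0.022 m or distance between tin1_mid and cell3 below 0.022 m or distance between tin1_mid and cell4 below 0.022 m or distance between tin1_mid and cell5 below 0.022 m or distance between tin1_mid and cell6 below 0.022 m))) and (horizontal distance between tin2_mid and mat below 0.21 m or (angle between tin2_mid's own z axis and vertical below 0.2 rad and (distance between tin2_mid and cell1 below 0.022 m or distance between tin2_mid and cell2 below 0.022 m or distance between tin2_mid and cell3 below 0.022 m or distance between tin2_mid and cell4 below 0.022 m or distance between tin2_mid and cell5 below 0.022 m or distance between tin2_mid and cell6 below 0.022 m))) and (horizontal distance between tin3_mid and mat below 0.21 m or (angle between tin3_mid's own z axis and vertical below 0.2 rad and (distance between tin3_mid and cell1 below 0.022 m or distance between tin3_mid and cell2 below 0.022 m or distance between tin3_mid and cell3 below 0.022 m or distance between tin3_mid and cell4 below 0.022 m or distance between tin3_mid and cell5 below 0.022 m or distance between tin3_mid and cell6 below 0.022 m))) and (horizontal distance between tin4_mid and mat below 0.21 m or (angle between tin4_mid's own z axis and vertical below 0.2 rad and (distance between tin4_mid and cell1 below 0.022 m or distance between tin4_mid and cell2 below 0.022 m or distance between tin4_mid and cell3 below 0.022 m or distance between tin4_mid and cell4 below 0.022 m or distance between tin4_mid and cell5 below 0.022 m or distance between tin4_mid and cell6 below 0.022 m))) and (horizontal distance between tin5_mid and mat below 0.21 m or (angle between tin5_mid's own z axis and vertical below 0.2 rad and (distance between tin5_mid and cell1 below 0.022 m or distance between tin5_mid and cell2 below 0.022 m or distance between tin5_mid and cell3 below 0.022 m or distance between tin5_mid and cell4 below 0.022 m or distance between tin5_mid and cell5 below 0.022 m or distance between tin5_mid and cell6 below 0.022 m))) and (horizontal distance between tin6_mid and mat below 0.21 m or (angle between tin6_mid's own z axis and vertical below 0.2 rad and (distance between tin6_mid and cell1 below 0.022 m or distance between tin6_mid and cell2 below 0.022 m or distance between tin6_mid and cell3 below 0.022 m or distance between tin6_mid and cell4 below 0.022 m or distance between tin6_mid and cell5 below 0.022 m or distance between tin6_mid and cell6 below 0.022 m))) and (horizontal distance between tin7_mid and mat below 0.21 m or (angle between tin7_mid's own z axis and vertical below 0.2 rad and (distance between tin7_mid and cell1 below 0.022 m or distance between tin7_mid and cell2 below 0.022 m or distance between tin7_mid and cell3 below 0.022 m or distance between tin7_mid and cell4 below 0.022 m or distance between tin7_mid and cell5 below 0.022 m or distance between tin7_mid and cell6 below 0.022 m))) and (horizontal distance between tin8_mid and mat below 0.21 m or (angle between tin8_mid's own z axis and vertical below 0.2 rad and (distance between tin8_mid and cell1 below 0.022 m or distance between tin8_mid and cell2 below 0.022 m or distance between tin8_mid and cell3 below 0.022 m or distance between tin8_mid and cell4 below 0.022 m or distance between tin8_mid and cell5 below 0.022 m or distance between tin8_mid and cell6 below 0.022 m))) and value of joint trigger below 0.04 rad and linear speed of grinder below 0.03 m/s); the robot touches nothing.
It fails at once if the mug or the bowl is moved by more than 25 mm (distance of any of mug, bowl from where it was at the start of the episode above 0.025 m).
Of tin1, tin2, tin3, tin4, tin5, tin6, tin7, tin8 only 6 to 8 are there at a start; the rules pass over those that are not, and their reading is None.
At some moment in a run one of tin3, tin4, tin5, tin6, tin7, tin8 may be knocked a few centimetres aside while the robot is not near it.
Once in a run the grip may slacken for a moment while it holds something.
It also fails if it takes over 200 s, if anything falls off the work surface, if the arm or the gripper's body presses on something with over 40 N, if the wrist force passes 120 N, or if a joint passes its speed limit or range.

## Working session

There is one attempt and no reset: what is moved stays moved. The work goes in short steps, Python scripts to look and compute and a tool call to move; the robot and the scene stay as the last step left them, time stands still between calls to the robot, and variables do not carry over. Pictures are saved under pics/ and viewed, and the job is handed in when it is done.

Besides the shell and the picture viewer there is one more tool, called after "Emit:" by a JSON object that holds its "name" and its "arguments", one argument or row to a line. send_rows: Moves the arm, as the interface text tells. Its arguments: {"type":"object","properties":{"rows":{"type":"array"},"force":{"type":"number"}},"required":["rows"]}

```bash
ls; mkdir -p pics
cat > h.py <<'E'
import numpy as np, cv2
from workcell import sense, vision, manip
def snap(n,f):
    im=vision.grab_frame(n); cv2.imwrite('pics/'+f,im); return im
E
python3 - <<'E'
from h import *
snap('scene','s0.png'); snap('top','t0.png')
for n in('scene','top'):
    print(vision.get_calibration(n))
print(sense())
E
```

```text
pics
{'fovy': 53.34190797753208, 'cx': 318.6448638523453, 'cy': 235.84290646040063, 'R': array([[ 0.60740825,  0.79429908, -0.01200832],
       [ 0.47735695, -0.3770389 , -0.79370776],
       [-0.63496894,  0.47637238, -0.60818072]]), 't': array([-0.37225504, -0.21074155,  1.27444056])}
{'fovy': 51.10304112910541, 'cx': 322.0256384710938, 'cy': 236.7121712408227, 'R': array([[ 1.77868789e-03, -9.99777316e-01, -2.10274639e-02],
       [-9.98743367e-01, -7.22895559e-04, -5.01115184e-02],
       [ 5.00851587e-02,  2.10901729e-02, -9.98522249e-01]]), 't': array([0.04874234, 0.5687731 , 1.28515932])}
{'t': 0.1, 'joints': array([-1.38507798e+00,  3.59401331e-01,  1.51131466e+00, -6.77617561e-06,
        1.27249639e+00, -1.15083728e-01]), 'qvel': array([ 5.51682272e-04, -9.72419001e-04, -3.11697142e-03,  4.40299834e-05,
        1.96537820e-03,  9.26724764e-04]), 'tau': array([-1.37130269e-04, -5.16356206e+01, -2.71407634e+01,  6.75523560e-02,
        2.76391703e-02, -3.37022664e-05]), 'tcp_pos': array([ 0.17765677, -0.57244925,  0.22191612]), 'eef_rot': array([-8.09247000e-04,  9.88710594e-01,  1.49835592e-01, -3.18319891e-05]), 'contact_force': array([-0.37519548,  0.40589623,  0.09417137]), 'moment': array([ 0.01927896, -0.00087101,  0.04360319]), 'finger_gap': 0.08759467658724474}
```

View pics/s0.png

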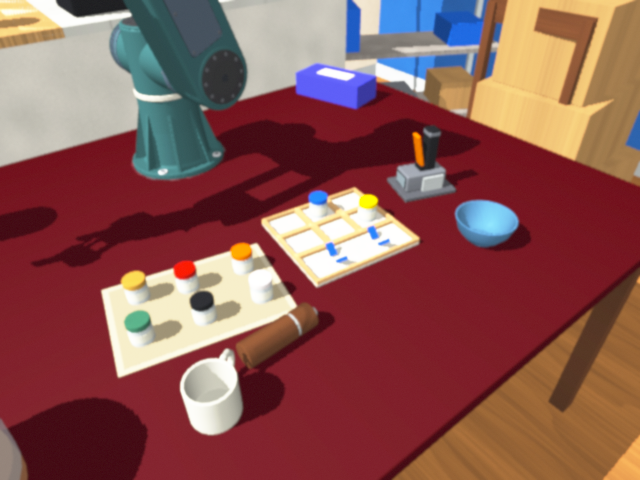

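View pics/t0.png

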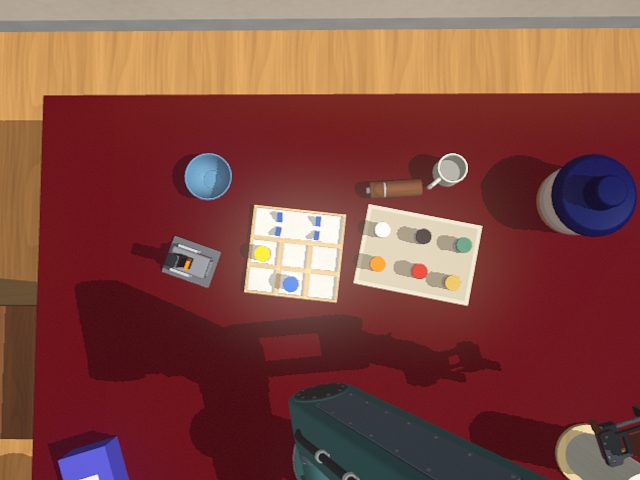

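Run:
```python
import cv2
t=cv2.imread('pics/t0.png')
cv2.imwrite('pics/t0a.png',cv2.resize(t[195:310,150:350],None,fx=4,fy=4,interpolation=cv2.INTER_CUBIC))
cv2.imwrite('pics/t0b.png',cv2.resize(t[145:310,345:490],None,fx=3.6,fy=3.6,interpolation=cv2.INTER_CUBIC))
s=cv2.imread('pics/s0.png')
cv2.imwrite('pics/s0a.png',cv2.resize(s[110:290,255:460],None,fx=3.3,fy=3.3,interpolation=cv2.INTER_CUBIC))
cv2.imwrite('pics/s0b.png',cv2.resize(s[230:440,95:335],None,fx=2.8,fy=2.8,interpolation=cv2.INTER_CUBIC))
```

```text
(no output)
```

View pics/t0a.png

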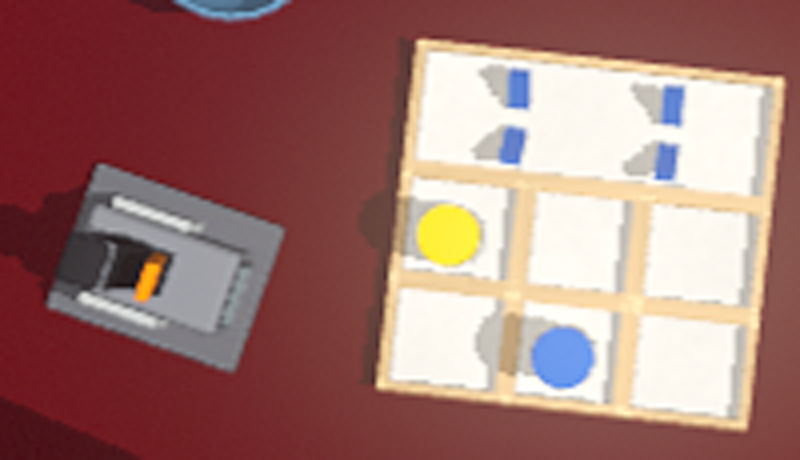

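View pics/t0b.png

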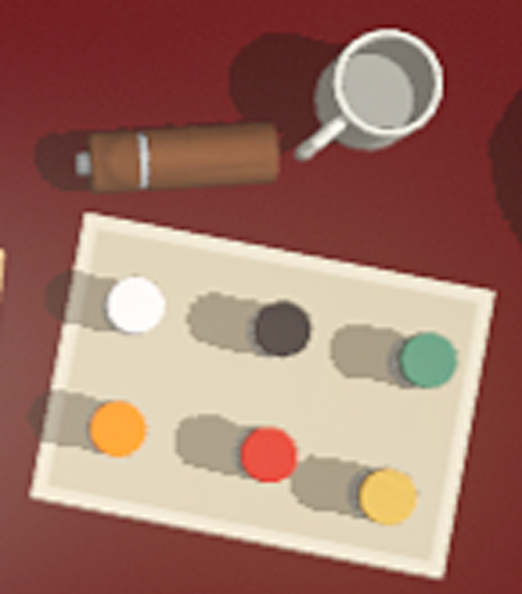

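View pics/s0a.png

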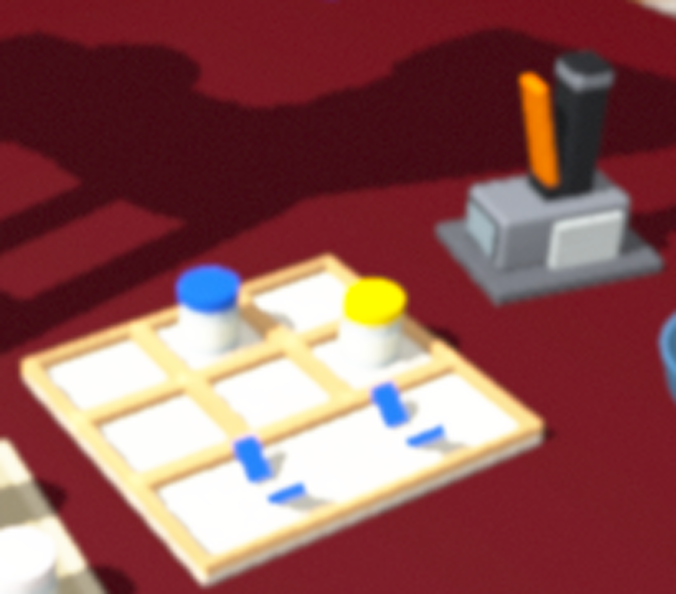

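View pics/s0b.png

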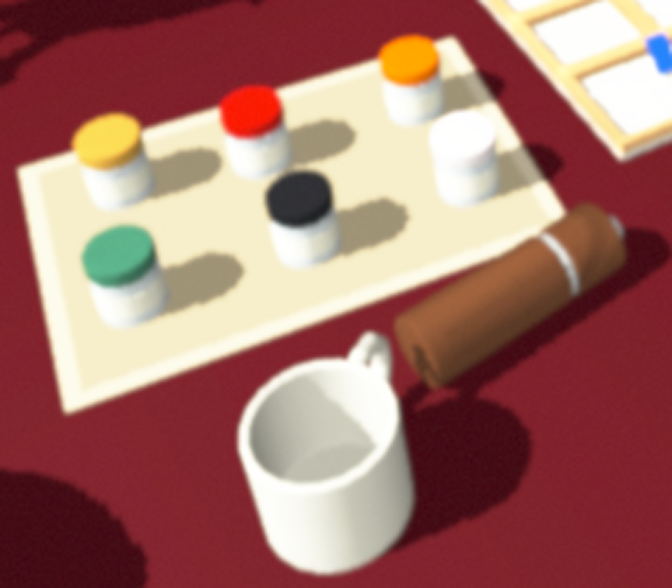

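```bash
cat >> h.py <<'E'
CAL={n:vision.get_calibration(n) for n in('scene','top')}
def ray(n,uv):
    c=CAL[n]; f=240/np.tan(np.radians(c['fovy']/2))
    d=np.array([(uv[0]-c['cx'])/f,(uv[1]-c['cy'])/f,1.])
    R=c['R']; return -R.T@c['t'], R.T@d
def p2w(n,uv,z):
    o,d=ray(n,uv); return o+d*(z-o[2])/d[2]
def w2p(n,X):
    c=CAL[n]; f=240/np.tan(np.radians(c['fovy']/2)); Y=c['R']@np.asarray(X)+c['t']
    return np.array([f*Y[0]/Y[2]+c['cx'],f*Y[1]/Y[2]+c['cy']])
def cr(U,s,off): return ((np.array(U)+.5)/s-.5)+np.array(off)
def tri(a,b):
    o1,d1=ray('top',a);o2,d2=ray('scene',b)
    A=np.stack([d1,-d2],1);s=np.linalg.lstsq(A,o2-o1,rcond=None)[0]
    p,q=o1+d1*s[0],o2+d2*s[1]; return (p+q)/2,np.linalg.norm(p-q)
def fit2(L,W): # rigid 2d local->world
    L=np.array(L);W=np.array(W)[:,:2];lc,wc=L.mean(0),W.mean(0)
    H=(L-lc).T@(W-wc);a=np.arctan2(H[0,1]-H[1,0],H[0,0]+H[1,1])
    R=np.array([[np.cos(a),-np.sin(a)],[np.sin(a),np.cos(a)]]);t=wc-R@lc
    return a,t,np.linalg.norm((L@R.T+t)-W,axis=1)
E
python3 - <<'E'
from h import *
np.set_printoptions(precision=4,suppress=True)
A=lambda U:cr(U,4,(150,195)); B=lambda U:cr(U,3.6,(345,145))
SA=lambda U:cr(U,3.3,(255,110)); SB=lambda U:cr(U,2.8,(95,230))
print('cam',ray('top',(0,0))[0])
W=[p2w('top',A(u),.014) for u in [(416,40),(784,78),(748,430),(377,388)]]
L=[(.112,.12),(.112,-.12),(-.116,-.12),(-.116,.12)]
print(np.array(W));print('tray',fit2(L,W)); print([np.linalg.norm(W[i]-W[i-1]) for i in range(4)])
# scene tray corners: far-left.. 
WS=[p2w('scene',SA(u),.014) for u in [(543,427),(205,572),(22,362),(330,258)]]
print(np.array(WS));print('tray',fit2(L,WS))
W=[p2w('top',B(u),.001) for u in [(88,213),(495,292),(442,577),(32,496)]]
L=[(.105,.15),(.105,-.15),(-.105,-.15),(-.105,.15)]
print('mat',fit2(L,W)); print([np.linalg.norm(W[i]-W[i-1]) for i in range(4)])
WS=[p2w('scene',SB(u),.001) for u in [(563,212),(67,412),(18,168),(458,38)]]
print('mat s',fit2(L,WS))
for n,a,b in [('white',(136,305),(463,140)),('black',(282,328),(299,200)),('green',(428,360),(119,256)),('orange',(118,428),(410,60)),('red',(268,455),(251,112)),('amber',(388,497),(109,141))]:
    print(n,p2w('top',B(a),.047),tri(B(a),SB(b)))
for n,a,b in [('yel',(448,235),(374,301)),('blue',(563,357),(208,289))]:
    print(n,p2w('top',A(a),.051),tri(A(a),SA(b)))
W=[p2w('top',A(u),.01) for u in [(98,163),(285,230),(236,373),(47,308)]]
print('plate',np.array(W),[np.linalg.norm(W[i]-W[i-1]) for i in range(4)],[np.arctan2(*(W[1]-W[0])[1::-1]),np.arctan2(*(W[2]-W[3])[1::-1])])
t=cv2.imread('pics/t0.png');s=cv2.imread('pics/s0.png')
a=cv2.resize(t[232:292,158:223],None,fx=9,fy=9,interpolation=cv2.INTER_CUBIC)
b=cv2.resize(s[115:205,380:460],None,fx=6,fy=6,interpolation=cv2.INTER_CUBIC)
cv2.imwrite('pics/rt.png',a);cv2.imwrite('pics/rs.png',b)
E
```

```text
cam [0.5036 0.022  1.3128]
[[ 0.6524  0.228   0.014 ]
 [ 0.6275 -0.0117  0.014 ]
 [ 0.4003  0.0116  0.014 ]
 [ 0.4265  0.2513  0.014 ]]
tray (np.float64(-0.10442950224768624), array([0.5286, 0.1196]), array([0.0007, 0.0002, 0.0009, 0.0007]))
[np.float64(0.22711517551488558), np.float64(0.24092287845002605), np.float64(0.22837042729219612), np.float64(0.2411258646918085)]
[[ 0.6538  0.2224  0.014 ]
 [ 0.6292 -0.0165  0.014 ]
 [ 0.3991  0.01    0.014 ]
 [ 0.4265  0.2483  0.014 ]]
tray (np.float64(-0.1113542919725612), array([0.5291, 0.1158]), array([0.0003, 0.0022, 0.0015, 0.0008]))
mat (np.float64(-0.19405825486496087), array([ 0.5244, -0.1998]), array([0.0008, 0.0004, 0.0009, 0.0001]))
[np.float64(0.2094728421764583), np.float64(0.2991146514953527), np.float64(0.2090225743959105), np.float64(0.29934778154639646)]
mat s (np.float64(-0.18180013100912304), array([ 0.5196, -0.1994]), array([0.0093, 0.0024, 0.0003, 0.0074]))
white [ 0.5858 -0.1035  0.047 ] (array([ 0.5856, -0.105 ,  0.041 ]), np.float64(0.0021672021623241936))
black [ 0.5697 -0.2051  0.047 ] (array([ 0.5694, -0.2079,  0.0
[... 248 characters left out ...]
red [ 0.4812 -0.1947  0.047 ] (array([ 0.4804, -0.1971,  0.0413]), np.float64(0.0030584198365900387))
amber [ 0.4522 -0.2775  0.047 ] (array([ 0.4518, -0.2793,  0.0423]), np.float64(0.0014583046854333426))
yel [0.5248 0.2008 0.051 ] (array([0.5243, 0.2006, 0.0476]), np.float64(0.0017235752754214731))
blue [0.4484 0.1279 0.051 ] (array([0.4473, 0.1268, 0.0474]), np.float64(0.003315139330753029))
plate [[0.5722 0.4365 0.01  ]
 [0.5285 0.3131 0.01  ]
 [0.4356 0.344  0.01  ]
 [0.4775 0.4684 0.01  ]] [np.float64(0.09989845705871518), np.float64(0.13083618126632363), np.float64(0.09788906894649246), np.float64(0.13122411687780258)] [np.float64(-1.9107744290145667), np.float64(-1.8954101925342905)]
```

View pics/rt.png

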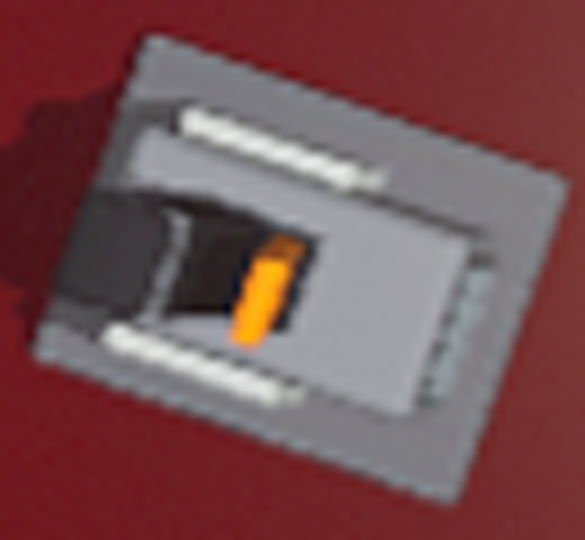

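View pics/rs.png

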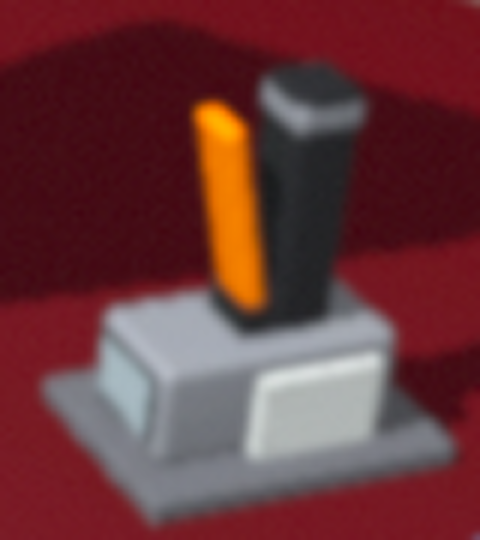

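Run:
```python
from h import *
np.set_printoptions(precision=4,suppress=True)
A=lambda U:cr(U,9,(158,232)); S=lambda U:cr(U,6,(380,115))
W=[p2w('top',A(u),.01) for u in [(150,33),(570,180),(455,507),(33,355)]]
c=np.mean(W,0);print(np.array(W),c)
a,t,e=fit2([(-.065,.05),(.065,.05),(.065,-.05),(-.065,-.05)],[W[0],W[1],W[2],W[3]])
# local y of reader: left of x
a1,t1,e1=fit2([(-.065,-.05),(.065,-.05),(.065,.05),(-.065,.05)],[W[0],W[1],W[2],W[3]])
print('a',a,t,e,a1,e1)
R=np.array([[np.cos(a),-np.sin(a)],[np.sin(a),np.cos(a)]])
loc=lambda p:(R.T@(p[:2]-t))
for n,p in [('captop ctr',p2w('top',A((118,255)),.15)),('caprimR mid',p2w('top',A((168,265)),.15)),('tri cap',tri(A((118,255)),S((313,92)))[0]),
 ('levertop',p2w('top',A((275,290)),.14)),('capscene',p2w('scene',S((313,92)),.15))]: print(n,p,'local to plate centre',loc(p))
# head window edge at z .052: right edge
print('headR',[loc(p2w('top',A(u),.052)) for u in [(475,235),(410,415),(150,125)]])
for u in[(80,190),(185,212),(150,322),(55,285)]: print(loc(p2w('top',A(u),.15)))
```

```text
[[0.5726 0.4362 0.01  ]
 [0.53   0.3131 0.01  ]
 [0.4356 0.3453 0.01  ]
 [0.4791 0.4688 0.01  ]] [0.5043 0.3909 0.01  ]
a -1.9052318182775725 [0.5043 0.3909] [0.0005 0.0002 0.0006 0.0007] -1.9118889805063164 [0.0991 0.1002 0.0995 0.0998]
captop ctr [0.5076 0.3991 0.15  ] local to plate centre [-0.0089  0.0004]
caprimR mid [0.5051 0.386  0.15  ] local to plate centre [0.0043 0.0023]
tri cap [0.5066 0.3998 0.1443] local to plate centre [-0.0092 -0.0008]
levertop [0.4986 0.361  0.14  ] local to plate centre [0.0301 0.0044]
capscene [0.5138 0.3886 0.15  ] local to plate centre [-0.0009  0.0097]
headR [array([0.0541, 0.0288]), array([ 0.054 , -0.0246]), array([-0.043 ,  0.0275])]
[-0.024   0.0129]
[0.0038 0.0166]
[ 0.005  -0.0131]
[-0.0217 -0.0123]
```

```bash
cat >> h.py <<'E'
from scipy.spatial.transform import Rotation as Ro
def go(x,y,z,phi):
    """print shift/turn for target TCP pos, tool down, tool-x yaw phi"""
    s=sense(); q=s['eef_rot']; R0=Ro.from_quat([q[1],q[2],q[3],q[0]])
    Rt=Ro.from_matrix(np.array([[np.cos(phi),np.sin(phi),0],[np.sin(phi),-np.cos(phi),0],[0,0,-1]]))
    d=R0.inv().apply(np.array([x,y,z])-s['tcp_pos'])/.8
    r=(R0.inv()*Rt).as_rotvec()/np.pi
    print('shift',np.round(d,4),'turn',np.round(r,4),'rows',np.ceil(max(np.linalg.norm(d)*.8/.05,np.linalg.norm(r)*180/8.59)))
def st():
    s=sense(); q=s['eef_rot'];m=Ro.from_quat([q[1],q[2],q[3],q[0]]).as_matrix()
    print('t',round(s['t'],2),'tcp',np.round(s['tcp_pos'],4),'phi',round(np.arctan2(m[1,0],m[0,0]),4),'zdir',np.round(m[:,2],4),'F',np.round(s['contact_force'],2),'gap',round(s['finger_gap'],4),'j',np.round(s['joints'],2))
TA=-0.1044; TO=np.array([.5286,.1196])
def tray(x,y): c,s=np.cos(TA),np.sin(TA); return TO+np.array([c*x-s*y,s*x+c*y])
RA=-1.905; RO=np.array([.5074,.3999])
def rd(x,y): c,s=np.cos(RA),np.sin(RA); return RO+np.array([c*x-s*y,s*x+c*y])
E
python3 - <<'E'
from h import *
st(); print([np.round(tray(x,y),4) for x,y in[(-.08,-.076),(-.08,0),(-.08,.076),(-.008,-.076),(-.008,0),(-.008,.076)]])
print(rd(.0055,0), rd(.004,0))
go(.45,-.15,.28,1.4)
E
```

```text
t 0.1 tcp [ 0.1777 -0.5724  0.2219] phi 0.3008 zdir [-3.0e-04  1.6e-03 -1.0e+00] F [-0.38  0.41  0.09] gap 0.0876 j [-1.39  0.36  1.51 -0.    1.27 -0.12]
[array([0.4411, 0.0524]), array([0.449 , 0.1279]), array([0.457 , 0.2035]), array([0.5127, 0.0448]), array([0.5206, 0.1204]), array([0.5286, 0.196 ])]
[0.50559591 0.39470431] [0.50608793 0.39612131]
shift [ 0.4816 -0.4036 -0.0719] turn [-4.000e-04 -3.000e-04 -3.499e-01] rows 11.0
```

Emit:
{"name": "send_rows", "arguments": {
  "rows": [
    [[0.48, -0.4, -0.07, 0, 0, -0.35, 1], [0.48, -0.4, -0.07, 0, 0, -0.35, 1], [0.48, -0.4, -0.07, 0, 0, -0.35, 1], [0.48, -0.4, -0.07, 0, 0, -0.35, 1], [0.48, -0.4, -0.07, 0, 0, -0.35, 1], [0.48, -0.4, -0.07, 0, 0, -0.35, 1], [0.48, -0.4, -0.07, 0, 0, -0.35, 1], [0.48, -0.4, -0.07, 0, 0, -0.35, 1], [0.48, -0.4, -0.07, 0, 0, -0.35, 1], [0.48, -0.4, -0.07, 0, 0, -0.35, 1]]
  ]
}}

```text
t: 1.1
tcp_pos: [0.4483, -0.1539, 0.2782]
eef_rot: [-0.001, 0.765, 0.644, 0.0]
contact_force: [0.7, -0.6, -0.8]
finger_gap: 0.0878
```

```bash
python3 -c "
from h import *
st(); go(.5056,.3947,.26,RA+np.pi/2+np.pi)"
```

```text
t 1.1 tcp [ 0.4483 -0.1539  0.2782] phi 1.4003 zdir [-5.0e-04  1.6e-03 -1.0e+00] F [ 0.65 -0.56 -0.79] gap 0.0878 j [-0.48  0.12  1.69  0.    1.33 -0.31]
shift [ 0.6879 -0.0457  0.0239] turn [ 1.000e-04 -6.000e-04 -4.479e-01] rows 12.0
```

Emit:
{"name": "send_rows", "arguments": {
  "rows": [
    [[0.688, -0.046, 0.02, 0, 0, -0.448, 1], [0.688, -0.046, 0.02, 0, 0, -0.448, 1], [0.688, -0.046, 0.02, 0, 0, -0.448, 1], [0.688, -0.046, 0.02, 0, 0, -0.448, 1], [0.688, -0.046, 0.02, 0, 0, -0.448, 1], [0.688, -0.046, 0.02, 0, 0, -0.448, 1], [0.688, -0.046, 0.02, 0, 0, -0.448, 1], [0.688, -0.046, 0.02, 0, 0, -0.448, 1], [0.688, -0.046, 0.02, 0, 0, -0.448, 1], [0.688, -0.046, 0.02, 0, 0, -0.448, 1]]
  ]
}}

```text
t: 2.1
tcp_pos: [0.4993, 0.3432, 0.2641]
eef_rot: [-0.001, 0.164, 0.987, 0.0]
contact_force: [0.4, -0.7, 1.0]
finger_gap: 0.0878
```

```bash
python3 -c "
from h import *
st(); go(.5056,.3947,.22,RA+np.pi/2+np.pi)"
```

```text
t 2.1 tcp [0.4993 0.3432 0.2641] phi 2.8131 zdir [-9.0e-04  1.1e-03 -1.0e+00] F [ 0.42 -0.7   1.  ] gap 0.0878 j [ 0.49  0.33  1.44  0.    1.37 -0.76]
shift [0.0133 0.0634 0.0552] turn [ 0.0002 -0.0004  0.0018] rows 2.0
```

Emit:
{"name": "send_rows", "arguments": {
  "rows": [
    [[0.0133, 0.0634, 0.03, 0, 0, 0.0018, 1], [0.0133, 0.0634, 0.055, 0, 0, 0.0018, 1], [0.0133, 0.0634, 0.055, 0, 0, 0.0018, 1], [0.0133, 0.0634, 0.055, 0, 0, 0.0018, 1], [0.0133, 0.0634, 0.055, 0, 0, 0.0018, 1]]
  ]
}}

```text
t: 2.6
tcp_pos: [0.5061, 0.3938, 0.2213]
eef_rot: [-0.0, 0.167, 0.986, 0.001]
contact_force: [0.4, 0.3, 0.1]
finger_gap: 0.0878
```

```bash
python3 -c "
from h import *
st(); go(.5056,.3947,.106,RA+np.pi/2+np.pi)
t=snap('top','t1.png');s=snap('scene','s1.png')
a=cv2.resize(t[210:320,120:260],None,fx=4,fy=4,interpolation=2)
b=cv2.resize(s[30:210,340:500],None,fx=3,fy=3,interpolation=2)
b=cv2.copyMakeBorder(b,0,0,0,0,0);h=min(a.shape[0],b.shape[0])
cv2.imwrite('pics/c1.png',cv2.resize(np.hstack([a[:h],b[:h]]),None,fx=.75,fy=.75))
"
```

```text
t 2.6 tcp [0.5061 0.3938 0.2213] phi 2.8064 zdir [ 1.0e-04  1.3e-03 -1.0e+00] F [0.39 0.31 0.13] gap 0.0878 j [ 0.55  0.42  1.42  0.    1.3  -0.68]
shift [0.0009 0.0006 0.1442] turn [ 0.0004 -0.0001 -0.0003] rows 3.0
```

View pics/c1.png

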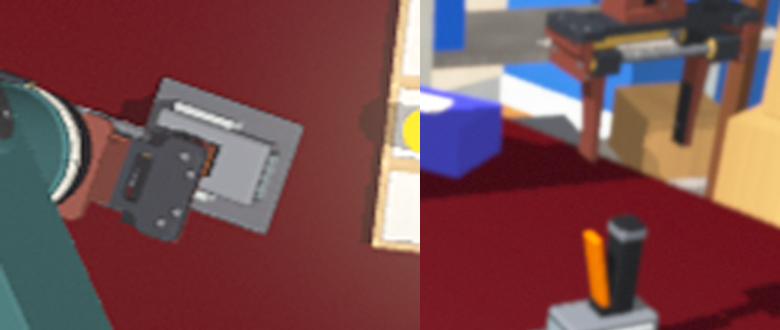

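Emit:
{"name": "send_rows", "arguments": {
  "rows": [
    [[0.0009, 0.0006, 0.03, 0, 0, 0, 1], [0.0009, 0.0006, 0.06, 0, 0, 0, 1], [0.0009, 0.0006, 0.09, 0, 0, 0, 1], [0.0009, 0.0006, 0.12, 0, 0, 0, 1], [0.0009, 0.0006, 0.144, 0, 0, 0, 1], [0.0009, 0.0006, 0.144, 0, 0, 0, 1], [0.0009, 0.0006, 0.144, 0, 0, 0, 1]]
  ]
}}

```text
t: 3.4
tcp_pos: [0.5066, 0.3946, 0.1076]
eef_rot: [0.001, 0.167, 0.986, 0.001]
contact_force: [0.8, 0.1, -0.1]
finger_gap: 0.0878
```

```bash
python3 -c "
from h import *
st(); go(.5056,.3947,.106,RA+np.pi/2+np.pi)
s=snap('scene','s2.png')
b=cv2.resize(s[60:210,340:500],None,fx=4,fy=4,interpolation=2)
cv2.imwrite('pics/c2.png',b)
"
```

```text
t 3.4 tcp [0.5066 0.3946 0.1076] phi 2.8052 zdir [ 0.0017  0.0025 -1.    ] F [ 0.84  0.07 -0.14] gap 0.0878 j [ 0.55  0.53  1.54  0.    1.07 -0.68]
shift [ 0.0012 -0.0003  0.002 ] turn [ 0.0009  0.0003 -0.0007] rows 1.0
```

View pics/c2.png

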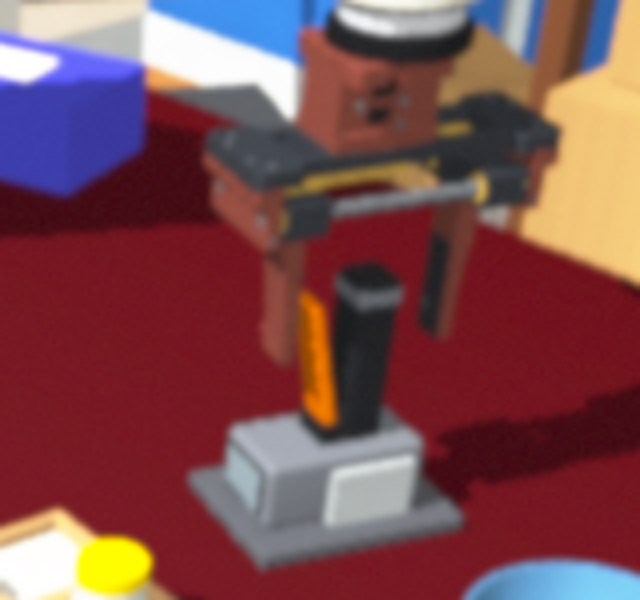

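Fingers straddle the lever and post. I'll squeeze now.

Emit:
{"name": "send_rows", "arguments": {
  "rows": [
    [[0.0012, 0, 0.002, 0, 0, 0, 0.3], [0.0012, 0, 0.002, 0, 0, 0, 0.3], [0.0012, 0, 0.002, 0, 0, 0, 0.3], [0.0012, 0, 0.002, 0, 0, 0, 0.3], [0.0012, 0, 0.002, 0, 0, 0, 0.3], [0.0012, 0, 0.002, 0, 0, 0, 0.3], [0.0012, 0, 0.002, 0, 0, 0, 0.3], [0.0012, 0, 0.002, 0, 0, 0, 0.3]]
  ],
  "force": 15
}}

```text
t: 4.25
tcp_pos: [0.5056, 0.3943, 0.1066]
eef_rot: [0.001, 0.167, 0.986, 0.001]
contact_force: [-2.0, -6.4, 6.0]
finger_gap: 0.0356
```

```bash
python3 -c "
from h import *
st()
s=snap('scene','s3.png')
b=cv2.resize(s[60:210,340:500],None,fx=4,fy=4,interpolation=2)
cv2.imwrite('pics/c3.png',b)
"
```

```text
t 4.25 tcp [0.5056 0.3943 0.1066] phi 2.8058 zdir [ 0.0017  0.0013 -1.    ] F [-2.   -6.35  6.03] gap 0.0356 j [ 0.55  0.53  1.54  0.    1.07 -0.68]
```

View pics/c3.png

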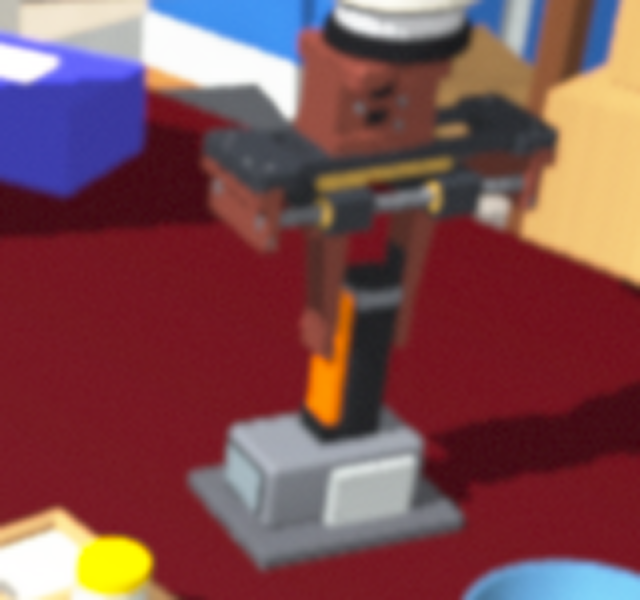

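The lever lies flush against the post and the gap is 36 mm, so it is home. I'll hold a bit more, then release.

Emit:
{"name": "send_rows", "arguments": {
  "rows": [
    [[0, 0, 0, 0, 0, 0, 0.3], [0, 0, 0, 0, 0, 0, 0.3], [0, 0, 0, 0, 0, 0, 0.3], [0, 0, 0, 0, 0, 0, 0.3], [0, 0, 0, 0, 0, 0, 0.3], [0, 0, 0, 0, 0, 0, 0.3], [0, 0, 0, 0, 0, 0, 0.3], [0, 0, 0, 0, 0, 0, 0.3]]
  ]
}}

```text
t: 5.1
tcp_pos: [0.5056, 0.3942, 0.1065]
eef_rot: [0.001, 0.167, 0.986, 0.001]
contact_force: [-0.3, -3.1, 3.9]
finger_gap: 0.0359
```

Emit:
{"name": "send_rows", "arguments": {
  "rows": [
    [[0, 0, 0, 0, 0, 0, 1], [0, 0, 0, 0, 0, 0, 1], [0, 0, 0, 0, 0, 0, 1], [0, 0, 0, 0, 0, 0, 1], [0, 0, 0, 0, 0, 0, 1], [0, 0, 0, 0, 0, 0, 1], [0, 0, 0, 0, 0, 0, 1], [0, 0, 0, 0, 0, 0, 1]]
  ]
}}

```text
t: 5.9
tcp_pos: [0.506, 0.3948, 0.1069]
eef_rot: [0.001, 0.167, 0.986, 0.001]
contact_force: [0.3, 0.4, 0.6]
finger_gap: 0.0878
```

Emit:
{"name": "send_rows", "arguments": {
  "rows": [
    [[0, 0, -0.05, 0, 0, 0, 1], [0, 0, -0.1, 0, 0, 0, 1], [0, 0, -0.15, 0, 0, 0, 1], [0, 0, -0.18, 0, 0, 0, 1], [0, 0, -0.18, 0, 0, 0, 1]]
  ]
}}

```text
t: 6.4
tcp_pos: [0.5081, 0.3961, 0.2558]
eef_rot: [0.004, 0.167, 0.986, 0.004]
contact_force: [1.3, 0.3, -0.3]
finger_gap: 0.0877
```

```bash
python3 -c "
from h import *
st()
t=snap('top','t4.png')
s=snap('scene','s4.png')
b=cv2.resize(s[100:210,380:470],None,fx=5,fy=5,interpolation=2)
cv2.imwrite('pics/c4.png',b)
cv2.imwrite('pics/c4t.png',cv2.resize(t[145:310,345:490],None,fx=3.6,fy=3.6,interpolation=cv2.INTER_CUBIC))
"
```

```text
t 6.4 tcp [0.5081 0.3961 0.2558] phi 2.8059 zdir [ 0.0102  0.007  -0.9999] F [ 1.27  0.29 -0.3 ] gap 0.0877 j [ 0.55  0.39  1.38  0.    1.36 -0.68]
```

View pics/c4.png

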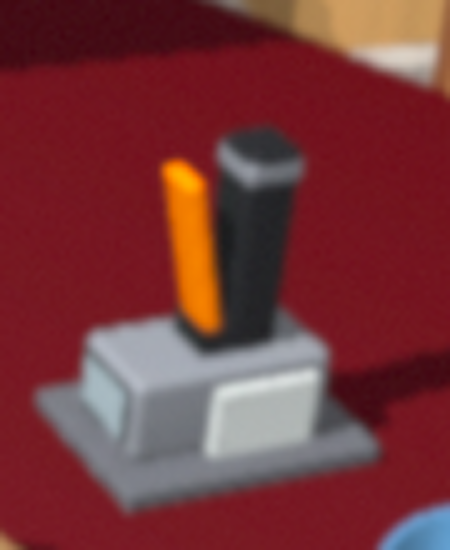

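View pics/c4t.png

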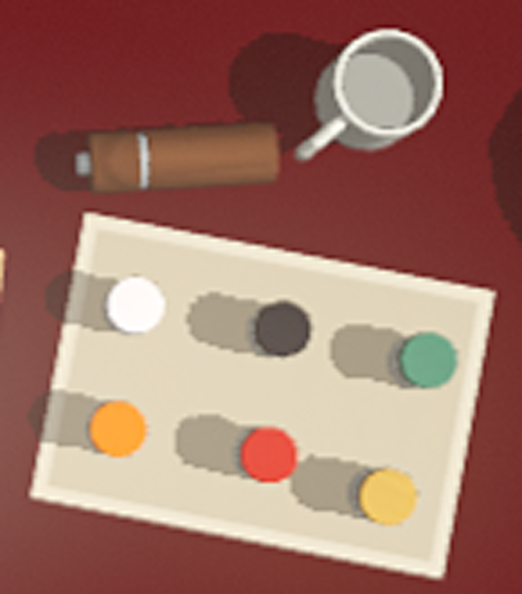

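```bash
python3 -c "
from h import *
np.set_printoptions(precision=4,suppress=True)
B=lambda U:cr(U,3.6,(345,145))
a=p2w('top',B((93,162)),.022);b=p2w('top',B((278,153.5)),.022);n=p2w('top',B((76,163)),.022)
print(a,b,n,np.linalg.norm(a-b),np.linalg.norm(n-b),np.arctan2(*(a-b)[1::-1]))
w=[p2w('top',B(u),.022) for u in [(180,128),(183,187)]];print(w,np.linalg.norm(w[0]-w[1]))
m=(b+n)/2;print(m,(a+b)/2)
go(.62,.15,.2,1.617)
print(tray(.073,0),tray(.07,0))
# cradle from saddles in t0a (tops z .029)
A=lambda U:cr(U,4,(150,195))
P=[p2w('top',A(u),.027) for u in[(517,88),(512,146),(672,105),(666,162)]]
print(np.array(P),np.mean(P,0))
c,s=np.cos(TA),np.sin(TA)
print([np.array([[c,s],[-s,c]])@(p[:2]-TO) for p in P])
"
```

```text
[ 0.6901 -0.0756  0.022 ] [ 0.6961 -0.2078  0.022 ] [ 0.6894 -0.0634  0.022 ] 0.13234147348356104 0.14453574567313335 1.6158022009093267
[array([ 0.7146, -0.138 ,  0.022 ]), array([ 0.672 , -0.1399,  0.022 ])] 0.042580885722701106
[ 0.6928 -0.1356  0.022 ] [ 0.6931 -0.1417  0.022 ]
shift [-0.2355 -0.2418  0.0634] turn [ 0.0015 -0.      0.3784] rows 8.0
[0.6012 0.112 ] [0.5982 0.1123]
[[0.6198 0.1604 0.027 ]
 [0.5824 0.1634 0.027 ]
 [0.6088 0.0606 0.027 ]
 [0.5722 0.0643 0.027 ]] [0.5958 0.1122 0.027 ]
[array([0.0865, 0.0501]), array([0.0489, 0.0492]), array([ 0.086 , -0.0503]), array([ 0.0491, -0.0504])]
```

```bash
python3 -c "
from h import *
go(.693,-.1385,.18,1.616)"
```

```text
shift [-0.4404 -0.5523  0.0877] turn [ 0.0015 -0.      0.3787] rows 12.0
```

Emit:
{"name": "send_rows", "arguments": {
  "rows": [
    [[-0.044, -0.055, 0.0, 0.0015, 0, 0.0379, 1], [-0.088, -0.11, 0.0, 0.0015, 0, 0.0757, 1], [-0.132, -0.166, 0.0, 0.0015, 0, 0.1136, 1], [-0.176, -0.221, 0.02, 0.0015, 0, 0.1515, 1], [-0.22, -0.276, 0.04, 0.0015, 0, 0.189, 1], [-0.264, -0.331, 0.05, 0.0015, 0, 0.227, 1], [-0.308, -0.387, 0.06, 0.0015, 0, 0.265, 1], [-0.352, -0.442, 0.07, 0.0015, 0, 0.303, 1], [-0.396, -0.497, 0.08, 0.0015, 0, 0.341, 1], [-0.44, -0.552, 0.0877, 0.0015, 0, 0.379, 1]]
  ]
}}

```text
t: 7.5
tcp_pos: [0.6682, -0.0735, 0.186]
eef_rot: [-0.002, 0.693, 0.721, -0.001]
contact_force: [0.6, 0.1, -0.2]
finger_gap: 0.0877
```

```bash
python3 -c "
from h import *
st();go(.693,-.1385,.1,1.616)"
```

```text
t 7.5 tcp [ 0.6682 -0.0735  0.186 ] phi 1.6101 zdir [-0.0043  0.0012 -1.    ] F [ 0.64  0.11 -0.22] gap 0.0877 j [-0.21  0.49  1.38  0.    1.27 -0.25]
shift [-0.0825  0.0282  0.1073] turn [-0.0014 -0.0004 -0.0019] rows 3.0
```

Emit:
{"name": "send_rows", "arguments": {
  "rows": [
    [[-0.055, 0.02, 0.04, -0.0014, 0, -0.0019, 1], [-0.0825, 0.0282, 0.08, -0.0014, 0, -0.0019, 1], [-0.0825, 0.0282, 0.107, -0.0014, 0, -0.0019, 1], [-0.0825, 0.0282, 0.107, -0.0014, 0, -0.0019, 1], [-0.0825, 0.0282, 0.107, -0.0014, 0, -0.0019, 1]]
  ]
}}

```text
t: 8.0
tcp_pos: [0.6916, -0.1378, 0.0986]
eef_rot: [-0.002, 0.691, 0.723, -0.0]
contact_force: [-0.0, -0.0, 0.0]
finger_gap: 0.0878
```

```bash
python3 -c "
from h import *
st();go(.693,-.1385,.006,1.616)
s=snap('scene','s5.png')
cv2.imwrite('pics/c5.png',cv2.resize(s[200:440,130:380],None,fx=2.4,fy=2.4,interpolation=2))"
```

```text
t 8.0 tcp [ 0.6916 -0.1378  0.0986] phi 1.6161 zdir [-0.0034  0.0027 -1.    ] F [-0.04 -0.02  0.03] gap 0.0878 j [-0.3   0.62  1.38  0.    1.14 -0.34]
shift [-0.0013  0.0021  0.1157] turn [-0.001  -0.0009  0.    ] rows 2.0
```

View pics/c5.png

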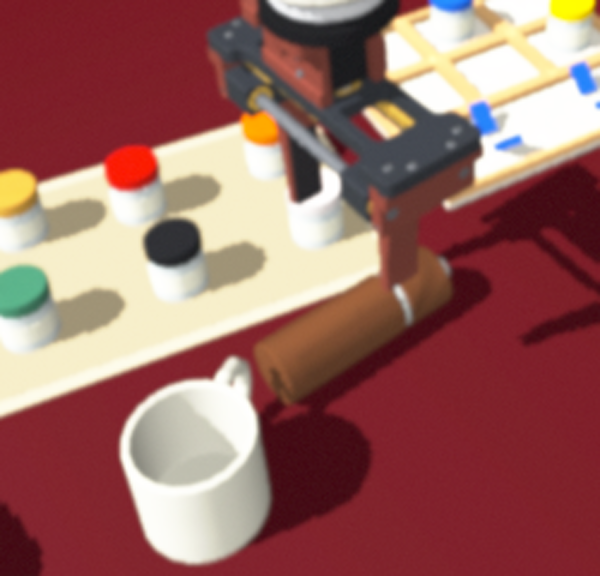

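Aligned over the grinder and clear of the white tin. I'll go down and grip it.

Emit:
{"name": "send_rows", "arguments": {
  "rows": [
    [[-0.0013, 0.0021, 0.04, -0.001, -0.001, 0, 1], [-0.0013, 0.0021, 0.07, -0.001, -0.001, 0, 1], [-0.0013, 0.0021, 0.1, -0.001, -0.001, 0, 1], [-0.0013, 0.0021, 0.115, -0.001, -0.001, 0, 1], [-0.0013, 0.0021, 0.115, -0.001, -0.001, 0, 1], [-0.0013, 0.0021, 0.115, -0.001, -0.001, 0, 1]]
  ]
}}

```text
t: 8.65
tcp_pos: [0.6954, -0.1384, 0.0096]
eef_rot: [0.002, 0.69, 0.723, 0.001]
contact_force: [-0.0, 0.0, -0.1]
finger_gap: 0.0878
```

Emit:
{"name": "send_rows", "arguments": {
  "rows": [
    [[0, 0, 0, 0, 0, 0, 0.4], [0, 0, 0, 0, 0, 0, 0.4], [0, 0, 0, 0, 0, 0, 0.4], [0, 0, 0, 0, 0, 0, 0.4], [0, 0, 0, 0, 0, 0, 0.3], [0, 0, 0, 0, 0, 0, 0.3], [0, 0, 0, 0, 0, 0, 0.3]]
  ],
  "force": 20
}}

```text
t: 9.35
tcp_pos: [0.6953, -0.1384, 0.0096]
eef_rot: [0.002, 0.691, 0.723, 0.001]
contact_force: [0.6, -0.1, 0.9]
finger_gap: 0.0436
```

```bash
python3 -c "
from h import *
st()
t=snap('top','t6.png')
cv2.imwrite('pics/c6.png',cv2.resize(t[145:310,345:490],None,fx=3.6,fy=3.6,interpolation=2))"
```

```text
t 9.35 tcp [ 0.6953 -0.1384  0.0096] phi 1.6172 zdir [ 0.0043 -0.0017 -1.    ] F [ 0.57 -0.14  0.9 ] gap 0.0436 j [-0.29  0.72  1.43 -0.    0.98 -0.34]
```

View pics/c6.png

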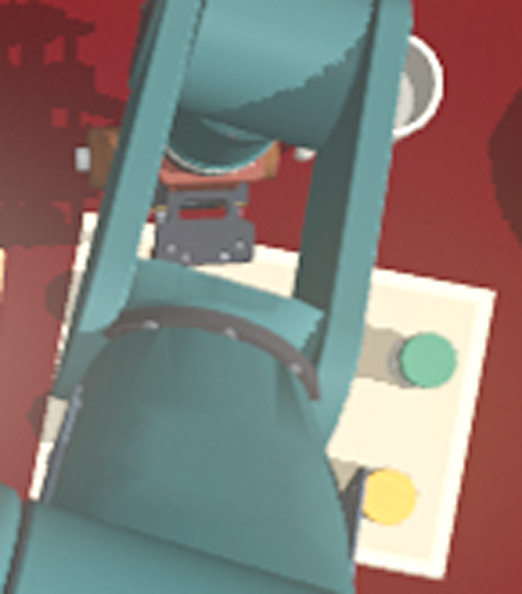

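Emit:
{"name": "send_rows", "arguments": {
  "rows": [
    [[0, 0, -0.02, 0, 0, 0, 0.3], [0, 0, -0.04, 0, 0, 0, 0.3], [0, 0, -0.06, 0, 0, 0, 0.3], [0, 0, -0.08, 0, 0, 0, 0.3], [0, 0, -0.085, 0, 0, 0, 0.3], [0, 0, -0.085, 0, 0, 0, 0.3]]
  ],
  "force": 25
}}

```text
t: 10.0
tcp_pos: [0.6959, -0.1385, 0.0793]
eef_rot: [0.003, 0.69, 0.723, 0.001]
contact_force: [-0.2, 0.1, -1.6]
finger_gap: 0.0437
```

```bash
python3 -c "
from h import *
st(); p=tray(.068,0); print(p); go(*p,.075,np.pi/2+TA)"
```

```text
t 10.0 tcp [ 0.6959 -0.1385  0.0793] phi 1.6172 zdir [ 0.0069 -0.0025 -1.    ] F [-0.21  0.06 -1.57] gap 0.0437 j [-0.29  0.64  1.39 -0.    1.1  -0.34]
[0.59622976 0.11251369]
shift [ 0.3193 -0.11    0.0038] turn [0.0022 0.0007 0.048 ] rows 6.0
```

Emit:
{"name": "send_rows", "arguments": {
  "rows": [
    [[0.035, -0.012, 0, 0.002, 0.001, 0.005, 0.3], [0.07, -0.024, 0, 0.002, 0.001, 0.011, 0.3], [0.106, -0.037, 0, 0.002, 0.001, 0.016, 0.3], [0.142, -0.049, 0, 0.002, 0.001, 0.021, 0.3], [0.178, -0.061, 0, 0.002, 0.001, 0.027, 0.3], [0.213, -0.073, 0, 0.002, 0.001, 0.032, 0.3], [0.25, -0.086, 0, 0.002, 0.001, 0.038, 0.3], [0.285, -0.098, 0.002, 0.002, 0.001, 0.043, 0.3], [0.319, -0.11, 0.004, 0.002, 0.001, 0.048, 0.3], [0.319, -0.11, 0.004, 0.002, 0.001, 0.048, 0.3]]
  ]
}}

```text
t: 11.0
tcp_pos: [0.5932, 0.1152, 0.0737]
eef_rot: [-0.002, 0.742, 0.67, -0.001]
contact_force: [-0.1, -0.2, -1.4]
finger_gap: 0.0437
```

```bash
python3 -c "
from h import *
st(); p=tray(.068,0); go(*p,.05,np.pi/2+TA)
s=snap('scene','s7.png')
cv2.imwrite('pics/c7.png',cv2.resize(s[110:330,230:480],None,fx=2.6,fy=2.6,interpolation=2))"
```

```text
t 11.0 tcp [0.5932 0.1152 0.0737] phi 1.4689 zdir [-0.0031  0.0016 -1.    ] F [-0.12 -0.17 -1.37] gap 0.0437 j [0.08 0.53 1.65 0.   0.97 0.18]
shift [-0.003   0.0041  0.0296] turn [-0.001  -0.0004  0.0008] rows 1.0
```

View pics/c7.png

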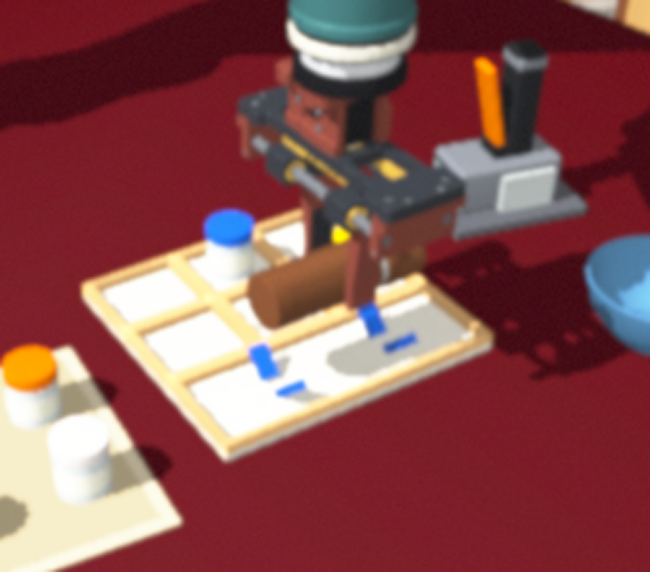

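Emit:
{"name": "send_rows", "arguments": {
  "rows": [
    [[-0.003, 0.004, 0.01, -0.001, 0, 0.001, 0.3], [-0.003, 0.004, 0.02, -0.001, 0, 0.001, 0.3], [-0.003, 0.004, 0.03, -0.001, 0, 0.001, 0.3], [-0.003, 0.004, 0.03, -0.001, 0, 0.001, 0.3]]
  ]
}}

```text
t: 11.45
tcp_pos: [0.5965, 0.11, 0.0481]
eef_rot: [-0.001, 0.744, 0.669, -0.0]
contact_force: [-0.1, 1.0, -1.9]
finger_gap: 0.0437
```

```bash
python3 -c "
from h import *
st(); p=tray(.068,0); go(*p,.0226,np.pi/2+TA)"
```

```text
t 11.45 tcp [0.5965 0.11   0.0481] phi 1.4648 zdir [-1.4e-03  2.0e-04 -1.0e+00] F [-0.13  1.01 -1.95] gap 0.0437 j [0.07 0.57 1.66 0.   0.92 0.17]
shift [ 0.0031 -0.0006  0.0319] turn [-0.0004 -0.     -0.0005] rows 1.0
```

Emit:
{"name": "send_rows", "arguments": {
  "rows": [
    [[0.002, 0, 0.008, 0, 0, 0, 0.3], [0.002, 0, 0.016, 0, 0, 0, 0.3], [0.002, 0, 0.024, 0, 0, 0, 0.3], [0.002, 0, 0.028, 0, 0, 0, 0.3], [0.002, 0, 0.03, 0, 0, 0, 0.3], [0.002, 0, 0.032, 0, 0, 0, 0.3], [0.002, 0, 0.032, 0, 0, 0, 0.3]]
  ]
}}

```text
t: 12.15
tcp_pos: [0.5963, 0.1118, 0.0233]
eef_rot: [-0.001, 0.744, 0.669, -0.001]
contact_force: [-1.9, 0.6, 3.7]
finger_gap: 0.0433
```

```bash
python3 -c "
from h import *
st(); p=tray(.068,0); go(*p,.0226,np.pi/2+TA)
s=snap('scene','s8.png')
cv2.imwrite('pics/c8.png',cv2.resize(s[110:330,230:480],None,fx=2.6,fy=2.6,interpolation=2))"
```

```text
t 12.15 tcp [0.5963 0.1118 0.0233] phi 1.465 zdir [-1.7e-03  2.0e-04 -1.0e+00] F [-1.87  0.63  3.74] gap 0.0433 j [0.07 0.6  1.67 0.   0.87 0.18]
shift [ 0.0009 -0.0002  0.0008] turn [-0.0005 -0.     -0.0005] rows 1.0
```

View pics/c8.png

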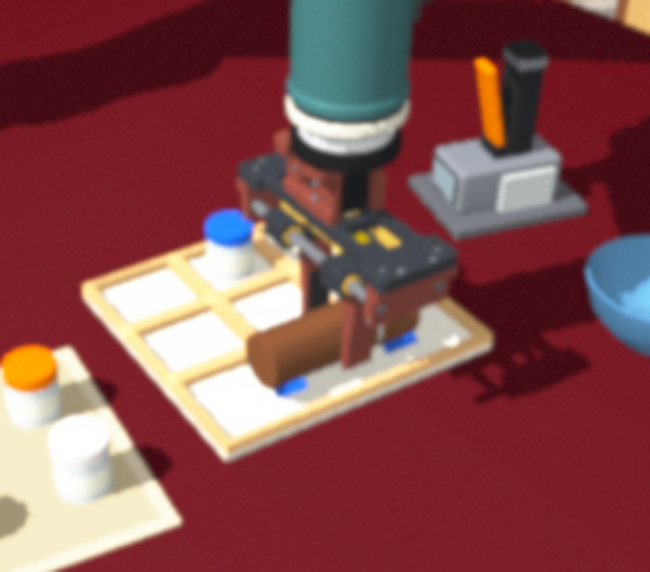

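The upward force shows the cradle is carrying the grinder. I'll hold briefly, then open partway.

Emit:
{"name": "send_rows", "arguments": {
  "rows": [
    [[0, 0, 0.001, 0, 0, 0, 0.3], [0, 0, 0.001, 0, 0, 0, 0.3], [0, 0, 0.001, 0, 0, 0, 0.3], [0, 0, 0, 0, 0, 0, 0.6], [0, 0, 0, 0, 0, 0, 0.7], [0, 0, 0, 0, 0, 0, 0.7], [0, 0, 0, 0, 0, 0, 0.7]]
  ]
}}

```text
t: 12.9
tcp_pos: [0.5965, 0.1118, 0.0232]
eef_rot: [-0.001, 0.744, 0.669, -0.0]
contact_force: [0.6, -0.2, -0.2]
finger_gap: 0.0614
```

Emit:
{"name": "send_rows", "arguments": {
  "rows": [
    [[0, 0, -0.02, 0, 0, 0, 0.7], [0, 0, -0.04, 0, 0, 0, 0.7], [0, 0, -0.07, 0, 0, 0, 0.7], [0, 0, -0.1, 0, 0, 0, 0.7], [0, 0, -0.12, 0, 0, 0, 0.7]]
  ]
}}

```text
t: 13.4
tcp_pos: [0.5973, 0.1118, 0.1208]
eef_rot: [-0.0, 0.744, 0.669, 0.0]
contact_force: [1.3, -0.2, -0.3]
finger_gap: 0.0612
```

```bash
python3 -c "
from h import *
st(); go(.48,-.15,.2,np.pi/2)"
```

```text
t 13.4 tcp [0.5973 0.1118 0.1208] phi 1.465 zdir [ 3.e-04  3.e-04 -1.e+00] F [ 1.34 -0.2  -0.26] gap 0.0612 j [0.07 0.47 1.6  0.   1.06 0.18]
shift [-0.3409 -0.1112 -0.0992] turn [ 0.0001 -0.0001 -0.0337] rows 6.0
```

```bash
python3 -c "
from h import *
go(.33,-.37,.25,1.466)"
```

```text
shift [-0.6341 -0.2686 -0.1618] turn [ 0.0001 -0.0001 -0.0003] rows 12.0
```

Emit:
{"name": "send_rows", "arguments": {
  "rows": [
    [[-0.05, -0.02, -0.06, 0, 0, 0, 0.8], [-0.11, -0.045, -0.1, 0, 0, 0, 0.8], [-0.165, -0.07, -0.12, 0, 0, 0, 0.8], [-0.22, -0.095, -0.15, 0, 0, 0, 0.8], [-0.28, -0.12, -0.16, 0, 0, 0, 0.8], [-0.335, -0.145, -0.16, 0, 0, 0, 0.8], [-0.39, -0.17, -0.16, 0, 0, 0, 0.8], [-0.45, -0.19, -0.16, 0, 0, 0, 0.8], [-0.5, -0.215, -0.16, 0, 0, 0, 0.8], [-0.56, -0.24, -0.16, 0, 0, 0, 0.8]]
  ]
}}

```text
t: 14.4
tcp_pos: [0.3699, -0.2933, 0.2488]
eef_rot: [0.0, 0.743, 0.669, 0.0]
contact_force: [0.7, -0.8, -0.3]
finger_gap: 0.0704
```

```bash
cat >> h.py <<'E'
def look(tag):
    t=snap('top','t%s.png'%tag)
    cv2.imwrite('pics/v%s.png'%tag,cv2.resize(t[195:315,240:490],None,fx=3.2,fy=3.2,interpolation=cv2.INTER_CUBIC))
    return t
V=lambda U:cr(U,3.2,(240,195))
E
python3 -c "
from h import *
st(); look(9)"
```

```text
t 14.4 tcp [ 0.3699 -0.2933  0.2488] phi 1.465 zdir [ 9.e-04 -2.e-04 -1.e+00] F [ 0.66 -0.81 -0.27] gap 0.0704 j [-0.82  0.15  1.74  0.    1.26 -0.71]
```

View pics/v9.png

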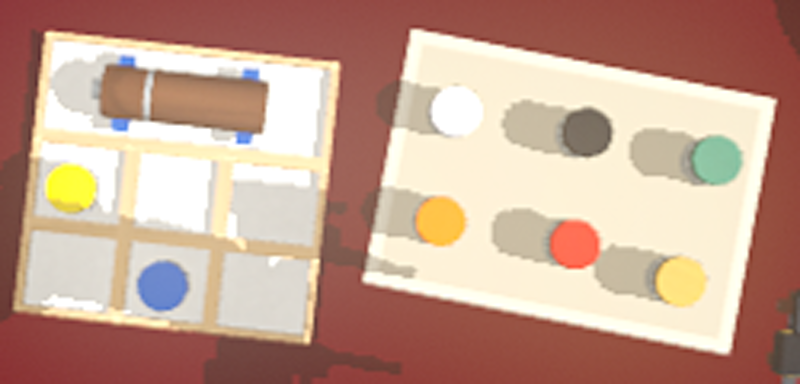

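```bash
python3 -c "
from h import *
np.set_printoptions(precision=4,suppress=True)
a=p2w('top',V((95,88.5)),.035);b=p2w('top',V((266,106)),.035)
c,s=np.cos(TA),np.sin(TA);l=lambda p:np.array([[c,s],[-s,c]])@(p[:2]-TO)
print(l(a),l(b),(l(a)+l(b))/2)
for n,u in dict(white=(456,111),orange=(440,221),red=(575,244),black=(587,132)).items(): print(n,p2w('top',V(u),.047))
go(.5858,-.1037,.15,1.466)"
```

```text
[0.0688 0.0719] [ 0.0691 -0.0656] [0.0689 0.0031]
white [ 0.5858 -0.1028  0.047 ]
orange [ 0.4993 -0.0899  0.047 ]
red [ 0.4815 -0.1953  0.047 ]
black [ 0.5693 -0.2054  0.047 ]
shift [0.2747 0.2455 0.1218] turn [-0.0003  0.0018 -0.0013] rows 7.0
```

Emit:
{"name": "send_rows", "arguments": {
  "rows": [
    [[0.046, 0.041, 0, 0, 0.002, -0.001, 0.85], [0.092, 0.082, 0.01, 0, 0.002, -0.001, 0.85], [0.137, 0.123, 0.03, 0, 0.002, -0.001, 0.85], [0.183, 0.164, 0.06, 0, 0.002, -0.001, 0.85], [0.23, 0.205, 0.09, 0, 0.002, -0.001, 0.85], [0.275, 0.246, 0.12, 0, 0.002, -0.001, 0.85], [0.275, 0.246, 0.12, 0, 0.002, -0.001, 0.85], [0.275, 0.246, 0.12, 0, 0.002, -0.001, 0.85]]
  ]
}}

```text
t: 15.25
tcp_pos: [0.5865, -0.1017, 0.1499]
eef_rot: [-0.002, 0.743, 0.67, -0.001]
contact_force: [-0.8, -0.3, 0.6]
finger_gap: 0.0748
```

```bash
python3 -c "
from h import *
st(); go(.5858,-.1032,.06,1.466)"
```

```text
t 15.25 tcp [ 0.5865 -0.1017  0.1499] phi 1.4678 zdir [-0.0032  0.0014 -1.    ] F [-0.79 -0.25  0.61] gap 0.0748 j [-0.29  0.43  1.6   0.    1.12 -0.19]
shift [-0.002  -0.0003  0.1124] turn [-0.0011 -0.0003  0.0006] rows 2.0
```

Emit:
{"name": "send_rows", "arguments": {
  "rows": [
    [[-0.002, 0, 0.04, -0.001, 0, 0.001, 0.85], [-0.002, 0, 0.08, -0.001, 0, 0.001, 0.85], [-0.002, 0, 0.11, -0.001, 0, 0.001, 0.85], [-0.002, 0, 0.13, -0.001, 0, 0.001, 0.85], [-0.002, 0, 0.15, -0.001, 0, 0.001, 0.85], [-0.002, 0, 0.164, -0.001, 0, 0.001, 0.85], [-0.002, 0, 0.164, -0.001, 0, 0.001, 0.85]]
  ]
}}

```text
t: 15.95
tcp_pos: [0.5844, -0.104, 0.0182]
eef_rot: [-0.001, 0.744, 0.668, -0.0]
contact_force: [0.3, -0.4, 0.5]
finger_gap: 0.0744
```

```bash
python3 -c "
from h import *
st(); go(.5858,-.1032,.018,1.466)
s=snap('scene','s10.png')
cv2.imwrite('pics/c10.png',cv2.resize(s[200:400,130:350],None,fx=2.6,fy=2.6,interpolation=2))"
```

```text
t 15.95 tcp [ 0.5844 -0.104   0.0182] phi 1.4636 zdir [-0.0021  0.0013 -1.    ] F [ 0.26 -0.39  0.52] gap 0.0744 j [-0.29  0.6   1.71  0.    0.84 -0.19]
shift [0.0011 0.0016 0.0003] turn [-0.0007 -0.0003 -0.0008] rows 1.0
```

View pics/c10.png

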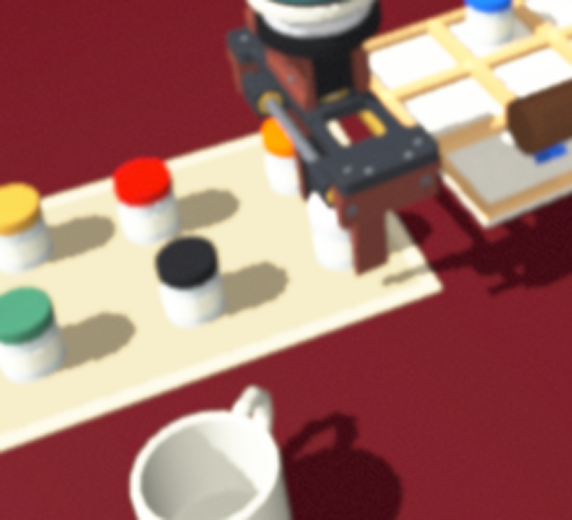

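The white tin is between the fingers. I'll close and lift.

Emit:
{"name": "send_rows", "arguments": {
  "rows": [
    [[0.001, 0.001, 0, 0, 0, 0, 0.35], [0.001, 0.001, 0, 0, 0, 0, 0.35], [0.001, 0.001, 0, 0, 0, 0, 0.35], [0.001, 0.001, 0, 0, 0, 0, 0.35], [0.001, 0.001, 0, 0, 0, 0, 0.3], [0.001, 0.001, 0, 0, 0, 0, 0.3], [0.001, 0.001, -0.02, 0, 0, 0, 0.3], [0.001, 0.001, -0.05, 0, 0, 0, 0.3], [0.001, 0.001, -0.08, 0, 0, 0, 0.3], [0.001, 0.001, -0.08, 0, 0, 0, 0.3]]
  ],
  "force": 20
}}

```text
t: 17.0
tcp_pos: [0.5885, -0.1039, 0.0857]
eef_rot: [0.002, 0.744, 0.668, 0.002]
contact_force: [0.9, -0.1, -0.0]
finger_gap: 0.0395
```

```bash
python3 -c "
from h import *
st(); p=tray(-.008,0); go(*p,.09,1.466)"
```

```text
t 17.0 tcp [ 0.5885 -0.1039  0.0857] phi 1.4639 zdir [ 4.6e-03 -6.0e-04 -1.0e+00] F [ 0.86 -0.13 -0.04] gap 0.0395 j [-0.29  0.5   1.66  0.    0.97 -0.18]
shift [ 0.2697 -0.1142 -0.0059] turn [ 0.0015  0.     -0.0007] rows 5.0
```

Emit:
{"name": "send_rows", "arguments": {
  "rows": [
    [[0.035, -0.014, -0.006, 0.001, 0, 0, 0.3], [0.07, -0.028, -0.006, 0.001, 0, 0, 0.3], [0.105, -0.043, -0.006, 0.001, 0, 0, 0.3], [0.14, -0.058, -0.006, 0.001, 0, 0, 0.3], [0.175, -0.073, -0.006, 0.001, 0, 0, 0.3], [0.21, -0.088, -0.006, 0.001, 0, 0, 0.3], [0.245, -0.103, -0.006, 0.001, 0, 0, 0.3], [0.27, -0.114, -0.006, 0.001, 0, 0, 0.3], [0.27, -0.114, -0.006, 0.001, 0, 0, 0.3], [0.27, -0.114, -0.006, 0.001, 0, 0, 0.3]]
  ]
}}

```text
t: 18.0
tcp_pos: [0.5204, 0.1206, 0.0893]
eef_rot: [0.0, 0.743, 0.669, -0.0]
contact_force: [0.4, -0.4, -1.3]
finger_gap: 0.0397
```

```bash
python3 -c "
from h import *
st(); p=tray(-.008,0); go(*p,.0235,1.466)
s=snap('scene','s11.png')
cv2.imwrite('pics/c11.png',cv2.resize(s[110:330,230:480],None,fx=2.6,fy=2.6,interpolation=2))"
```

```text
t 18.0 tcp [0.5204 0.1206 0.0893] phi 1.4654 zdir [ 5.e-04 -7.e-04 -1.e+00] F [ 0.44 -0.44 -1.34] gap 0.0397 j [ 0.1   0.43  1.8  -0.    0.92  0.2 ]
shift [-0.0001  0.0003  0.0823] turn [ 0.0002  0.0002 -0.0002] rows 2.0
```

View pics/c11.png

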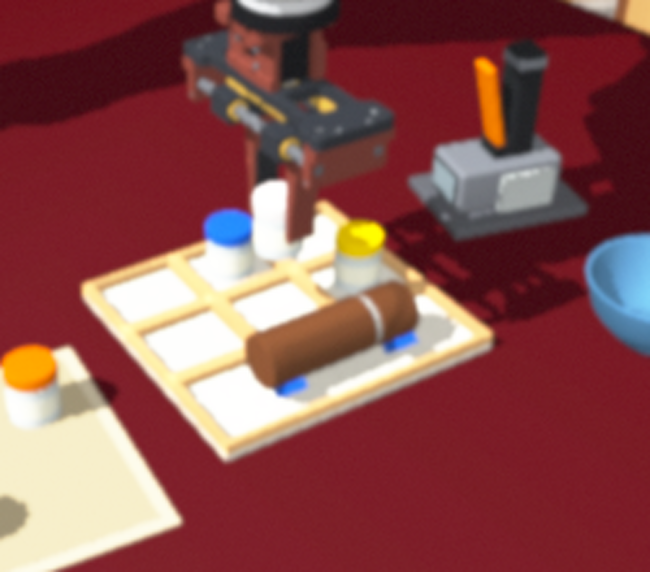

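Emit:
{"name": "send_rows", "arguments": {
  "rows": [
    [[0, 0, 0.02, 0, 0, 0, 0.3], [0, 0, 0.04, 0, 0, 0, 0.3], [0, 0, 0.055, 0, 0, 0, 0.3], [0, 0, 0.068, 0, 0, 0, 0.3], [0, 0, 0.076, 0, 0, 0, 0.3], [0, 0, 0.082, 0, 0, 0, 0.3], [0, 0, 0.084, 0, 0, 0, 0.3], [0, 0, 0.084, 0, 0, 0, 0.3], [0, 0, 0.084, 0, 0, 0, 0.3]]
  ]
}}

```text
t: 18.95
tcp_pos: [0.5209, 0.1198, 0.0234]
eef_rot: [0.001, 0.744, 0.669, 0.0]
contact_force: [-2.8, -2.6, 10.7]
finger_gap: 0.0394
```

```bash
python3 -c "
from h import *
st(); p=tray(-.008,0); go(*p,.0225,1.466)"
```

```text
t 18.95 tcp [0.5209 0.1198 0.0234] phi 1.4647 zdir [ 0.0013 -0.0011 -1.    ] F [-2.76 -2.57 10.75] gap 0.0394 j [ 0.1   0.53  1.84 -0.    0.77  0.21]
shift [ 0.0007 -0.0004  0.0012] turn [ 0.0005  0.0003 -0.0004] rows 1.0
```

Emit:
{"name": "send_rows", "arguments": {
  "rows": [
    [[0, 0, 0, 0, 0, 0, 0.5], [0, 0, 0, 0, 0, 0, 0.62], [0, 0, 0, 0, 0, 0, 0.62], [0, 0, 0, 0, 0, 0, 0.62], [0, 0, -0.02, 0, 0, 0, 0.62], [0, 0, -0.05, 0, 0, 0, 0.62], [0, 0, -0.09, 0, 0, 0, 0.62], [0, 0, -0.13, 0, 0, 0, 0.62], [0, 0, -0.13, 0, 0, 0, 0.62]]
  ]
}}

```text
t: 19.85
tcp_pos: [0.5239, 0.1203, 0.1313]
eef_rot: [0.003, 0.744, 0.669, 0.003]
contact_force: [0.5, -0.1, 0.5]
finger_gap: 0.0545
```

```bash
python3 -c "
from h import *
st(); go(.4994,-.09,.12,1.466)
s=snap('scene','s12.png')
cv2.imwrite('pics/c12.png',cv2.resize(s[130:370,90:440],None,fx=2.2,fy=2.2,interpolation=2))"
```

```text
t 19.85 tcp [0.5239 0.1203 0.1313] phi 1.4648 zdir [ 9.e-03 -3.e-04 -1.e+00] F [ 0.48 -0.15  0.53] gap 0.0545 j [ 0.1   0.37  1.76 -0.    1.01  0.2 ]
shift [-0.2647 -0.0028  0.0139] turn [ 0.0028 -0.0002 -0.0004] rows 5.0
```

View pics/c12.png

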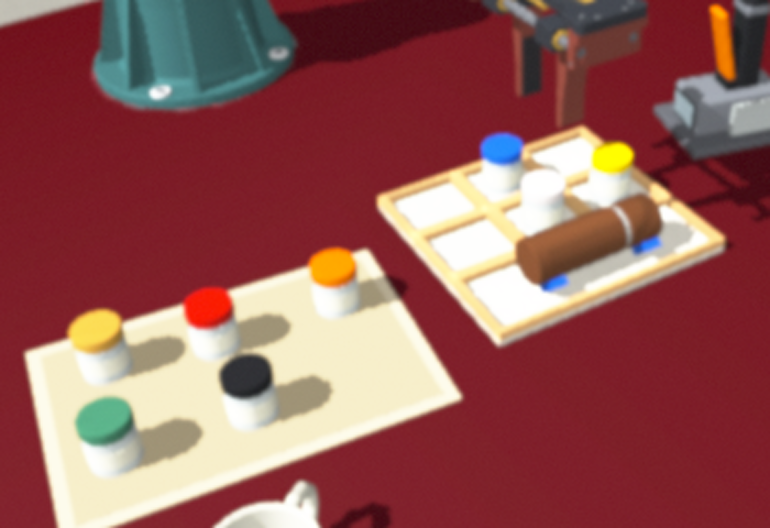

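White stands upright in cell 5, and orange has not moved: it is still at scene pixel (241, 251). Orange goes to cell 4 next.

Emit:
{"name": "send_rows", "arguments": {
  "rows": [
    [[-0.05, 0, 0, 0.003, 0, 0, 0.85], [-0.1, -0.001, 0, 0.003, 0, 0, 0.85], [-0.15, -0.002, 0, 0.003, 0, 0, 0.85], [-0.2, -0.003, 0, 0.003, 0, 0, 0.85], [-0.24, -0.003, 0.01, 0.003, 0, 0, 0.85], [-0.265, -0.003, 0.014, 0.003, 0, 0, 0.85], [-0.265, -0.003, 0.014, 0.003, 0, 0, 0.85], [-0.265, -0.003, 0.014, 0.003, 0, 0, 0.85]]
  ]
}}

```text
t: 20.7
tcp_pos: [0.4969, -0.0901, 0.117]
eef_rot: [-0.002, 0.744, 0.668, -0.002]
contact_force: [0.3, 0.9, -0.7]
finger_gap: 0.0745
```

```bash
python3 -c "
from h import *
st(); go(.4994,-.09,.018,1.466)"
```

```text
t 20.7 tcp [ 0.4969 -0.0901  0.117 ] phi 1.4633 zdir [-0.0055  0.0015 -1.    ] F [ 0.25  0.92 -0.69] gap 0.0745 j [-0.32  0.35  1.83 -0.    0.96 -0.21]
shift [0.0004 0.0038 0.1237] turn [-0.0018 -0.0003 -0.0009] rows 2.0
```

Emit:
{"name": "send_rows", "arguments": {
  "rows": [
    [[0, 0.004, 0.03, -0.002, 0, -0.001, 0.85], [0, 0.004, 0.06, -0.002, 0, -0.001, 0.85], [0, 0.004, 0.085, -0.002, 0, -0.001, 0.85], [0, 0.004, 0.105, -0.002, 0, -0.001, 0.85], [0, 0.004, 0.124, -0.002, 0, -0.001, 0.85], [0, 0.004, 0.124, -0.002, 0, -0.001, 0.85], [0, 0.004, 0.124, -0.002, 0, -0.001, 0.85]]
  ]
}}

```text
t: 21.4
tcp_pos: [0.4993, -0.0892, 0.0176]
eef_rot: [-0.001, 0.743, 0.67, 0.0]
contact_force: [0.5, -0.1, 0.4]
finger_gap: 0.0747
```

```bash
python3 -c "
from h import *
st(); go(.4994,-.09,.018,1.466)
s=snap('scene','s13.png')
cv2.imwrite('pics/c13.png',cv2.resize(s[200:320,180:330],None,fx=4,fy=4,interpolation=2))"
```

```text
t 21.4 tcp [ 0.4993 -0.0892  0.0176] phi 1.4677 zdir [-2.0e-04  1.3e-03 -1.0e+00] F [ 0.48 -0.13  0.38] gap 0.0747 j [-0.31  0.51  1.91  0.    0.72 -0.21]
shift [-0.0009  0.0002 -0.0005] turn [-0.0001 -0.0004  0.0005] rows 1.0
```

View pics/c13.png

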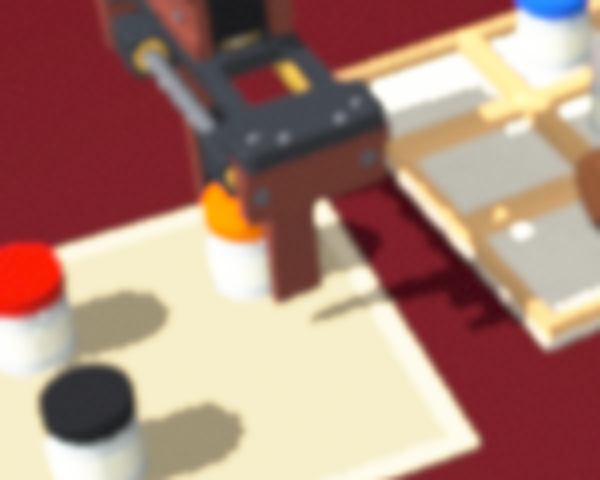

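Emit:
{"name": "send_rows", "arguments": {
  "rows": [
    [[0, 0, 0, 0, 0, 0, 0.35], [0, 0, 0, 0, 0, 0, 0.35], [0, 0, 0, 0, 0, 0, 0.35], [0, 0, 0, 0, 0, 0, 0.35], [0, 0, 0, 0, 0, 0, 0.3], [0, 0, 0, 0, 0, 0, 0.3], [0, 0, -0.02, 0, 0, 0, 0.3], [0, 0, -0.05, 0, 0, 0, 0.3], [0, 0, -0.08, 0, 0, 0, 0.3], [0, 0, -0.08, 0, 0, 0, 0.3]]
  ],
  "force": 20
}}

```text
t: 22.45
tcp_pos: [0.5018, -0.0903, 0.0845]
eef_rot: [0.002, 0.743, 0.67, 0.002]
contact_force: [-0.2, -0.3, -1.9]
finger_gap: 0.0401
```

```bash
python3 -c "
from h import *
st(); p=tray(-.008,-.076); print(p); go(*p,.08,1.466)"
```

```text
t 22.45 tcp [ 0.5018 -0.0903  0.0845] phi 1.4673 zdir [ 5.8e-03 -6.0e-04 -1.0e+00] F [-0.18 -0.32 -1.91] gap 0.0401 j [-0.31  0.4   1.86  0.    0.87 -0.21]
[0.51272356 0.04484748]
shift [ 0.1695 -0.004   0.0055] turn [0.0019 0.     0.0004] rows 3.0
```

Emit:
{"name": "send_rows", "arguments": {
  "rows": [
    [[0.03, -0.001, 0, 0.002, 0, 0, 0.3], [0.06, -0.001, 0, 0.002, 0, 0, 0.3], [0.09, -0.002, 0, 0.002, 0, 0, 0.3], [0.12, -0.003, 0, 0.002, 0, 0, 0.3], [0.15, -0.004, 0, 0.002, 0, 0, 0.3], [0.17, -0.004, 0, 0.002, 0, 0, 0.3], [0.17, -0.004, 0, 0.002, 0, 0, 0.3], [0.17, -0.004, 0, 0.002, 0, 0, 0.3]]
  ]
}}

```text
t: 23.25
tcp_pos: [0.5121, 0.0452, 0.0836]
eef_rot: [-0.0, 0.742, 0.67, -0.001]
contact_force: [-0.2, 0.2, -0.6]
finger_gap: 0.0399
```

```bash
python3 -c "
from h import *
st(); p=tray(-.008,-.076); go(*p,.0225,1.466)
s=snap('scene','s14.png')
cv2.imwrite('pics/c14.png',cv2.resize(s[130:310,230:450],None,fx=3,fy=3,interpolation=2))"
```

```text
t 23.25 tcp [0.5121 0.0452 0.0836] phi 1.4685 zdir [-1.7e-03 -3.0e-04 -1.0e+00] F [-0.24  0.24 -0.62] gap 0.0399 j [-0.05  0.41  1.84 -0.    0.89  0.06]
shift [-0.0003  0.0009  0.0764] turn [-0.0005  0.0001  0.0008] rows 2.0
```

View pics/c14.png

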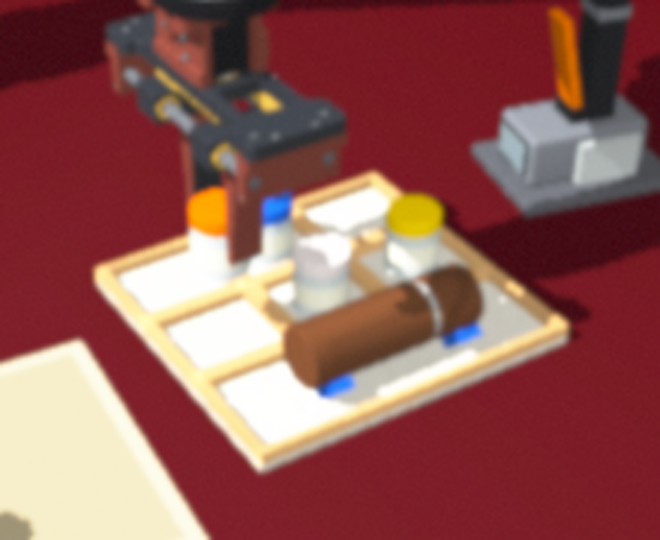

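Emit:
{"name": "send_rows", "arguments": {
  "rows": [
    [[0, 0.001, 0.02, 0, 0, 0.001, 0.3], [0, 0.001, 0.038, 0, 0, 0.001, 0.3], [0, 0.001, 0.052, 0, 0, 0.001, 0.3], [0, 0.001, 0.062, 0, 0, 0.001, 0.3], [0, 0.001, 0.07, 0, 0, 0.001, 0.3], [0, 0.001, 0.075, 0, 0, 0.001, 0.3], [0, 0.001, 0.076, 0, 0, 0.001, 0.3], [0, 0.001, 0.076, 0, 0, 0.001, 0.3], [0, 0.001, 0.076, 0, 0, 0.001, 0.3]]
  ]
}}

```text
t: 24.2
tcp_pos: [0.5133, 0.0447, 0.0232]
eef_rot: [-0.0, 0.744, 0.669, -0.0]
contact_force: [0.2, -0.0, 0.1]
finger_gap: 0.04
```

```bash
python3 -c "
from h import *
st(); p=tray(-.008,-.076); go(*p,.0225,1.466)"
```

```text
t 24.2 tcp [0.5133 0.0447 0.0232] phi 1.4645 zdir [-7.e-04 -3.e-04 -1.e+00] F [ 0.19 -0.02  0.13] gap 0.04 j [-0.05  0.51  1.88 -0.    0.75  0.06]
shift [ 0.0001 -0.0007  0.0009] turn [-0.0002  0.0001 -0.0005] rows 1.0
```

Emit:
{"name": "send_rows", "arguments": {
  "rows": [
    [[0, 0, 0.002, 0, 0, 0, 0.3], [0, 0, 0.003, 0, 0, 0, 0.3], [0, 0, 0.003, 0, 0, 0, 0.3], [0, 0, 0.002, 0, 0, 0, 0.5], [0, 0, 0.002, 0, 0, 0, 0.62], [0, 0, 0.002, 0, 0, 0, 0.62], [0, 0, -0.02, 0, 0, 0, 0.62], [0, 0, -0.05, 0, 0, 0, 0.62], [0, 0, -0.09, 0, 0, 0, 0.62], [0, 0, -0.13, 0, 0, 0, 0.62]]
  ]
}}

```text
t: 25.2
tcp_pos: [0.5128, 0.0448, 0.1277]
eef_rot: [-0.001, 0.744, 0.669, -0.001]
contact_force: [1.2, -0.5, -1.5]
finger_gap: 0.0545
```

```bash
python3 -c "
from h import *
st(); go(.4815,-.195,.12,1.466)
s=snap('scene','s15.png')
cv2.imwrite('pics/c15.png',cv2.resize(s[130:370,90:440],None,fx=2.2,fy=2.2,interpolation=2))"
```

```text
t 25.2 tcp [0.5128 0.0448 0.1277] phi 1.4645 zdir [-2.2e-03 -2.0e-04 -1.0e+00] F [ 1.25 -0.47 -1.51] gap 0.0545 j [-0.05  0.35  1.8  -0.    0.99  0.06]
shift [-0.3022 -0.0071  0.0097] turn [-0.0007  0.0001 -0.0005] rows 5.0
```

View pics/c15.png

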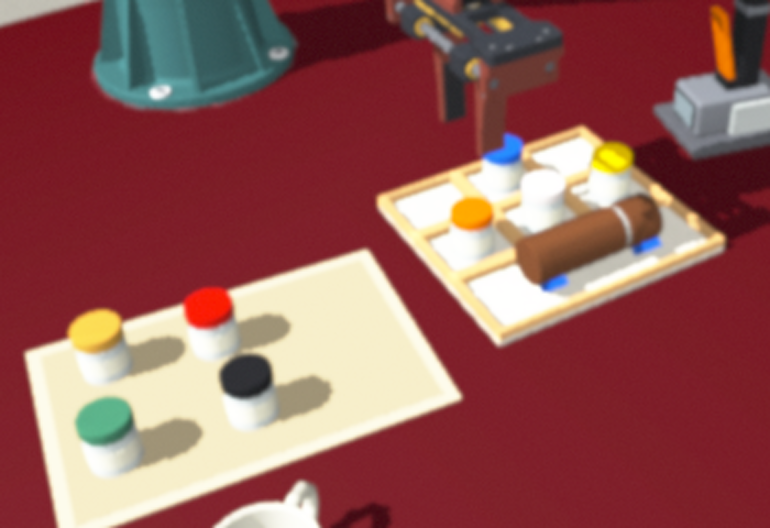

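Orange is in cell 4. Red has not moved and goes to cell 1.

Emit:
{"name": "send_rows", "arguments": {
  "rows": [
    [[-0.05, -0.001, 0, 0, 0, 0, 0.85], [-0.1, -0.002, 0, 0, 0, 0, 0.85], [-0.15, -0.004, 0, 0, 0, 0, 0.85], [-0.2, -0.005, 0, 0, 0, 0, 0.85], [-0.25, -0.006, 0.005, 0, 0, 0, 0.85], [-0.302, -0.007, 0.01, 0, 0, 0, 0.85], [-0.302, -0.007, 0.01, 0, 0, 0, 0.85], [-0.302, -0.007, 0.01, 0, 0, 0, 0.85]]
  ]
}}

```text
t: 26.05
tcp_pos: [0.4847, -0.1954, 0.1239]
eef_rot: [0.002, 0.744, 0.668, 0.002]
contact_force: [0.0, 1.1, -0.1]
finger_gap: 0.0753
```

```bash
python3 -c "
from h import *
st(); go(.4815,-.195,.018,1.466)"
```

```text
t 26.05 tcp [ 0.4847 -0.1954  0.1239] phi 1.4622 zdir [ 4.9e-03  3.0e-04 -1.0e+00] F [ 0.04  1.1  -0.1 ] gap 0.0753 j [-0.52  0.36  1.79  0.    0.98 -0.41]
shift [-0.     -0.0046  0.1324] turn [ 0.0016 -0.0003 -0.0012] rows 3.0
```

Emit:
{"name": "send_rows", "arguments": {
  "rows": [
    [[0, -0.004, 0.03, 0.001, 0, -0.001, 0.85], [0, -0.004, 0.06, 0.001, 0, -0.001, 0.85], [0, -0.004, 0.085, 0.001, 0, -0.001, 0.85], [0, -0.004, 0.11, 0.001, 0, -0.001, 0.85], [0, -0.004, 0.132, 0.001, 0, -0.001, 0.85], [0, -0.004, 0.132, 0.001, 0, -0.001, 0.85], [0, -0.004, 0.132, 0.001, 0, -0.001, 0.85]]
  ]
}}

```text
t: 26.75
tcp_pos: [0.482, -0.1937, 0.0183]
eef_rot: [-0.0, 0.743, 0.669, 0.001]
contact_force: [-0.0, -0.4, -0.1]
finger_gap: 0.0747
```

```bash
python3 -c "
from h import *
st(); go(.4815,-.195,.018,1.466)
s=snap('scene','s16.png')
cv2.imwrite('pics/c16.png',cv2.resize(s[200:320,130:280],None,fx=4,fy=4,interpolation=2))"
```

```text
t 26.75 tcp [ 0.482  -0.1937  0.0183] phi 1.4667 zdir [ 9.0e-04  1.4e-03 -1.0e+00] F [-0.01 -0.4  -0.06] gap 0.0747 j [-0.52  0.52  1.88  0.    0.74 -0.41]
shift [-0.0016 -0.0004  0.0004] turn [ 0.0002 -0.0005  0.0002] rows 1.0
```

View pics/c16.png

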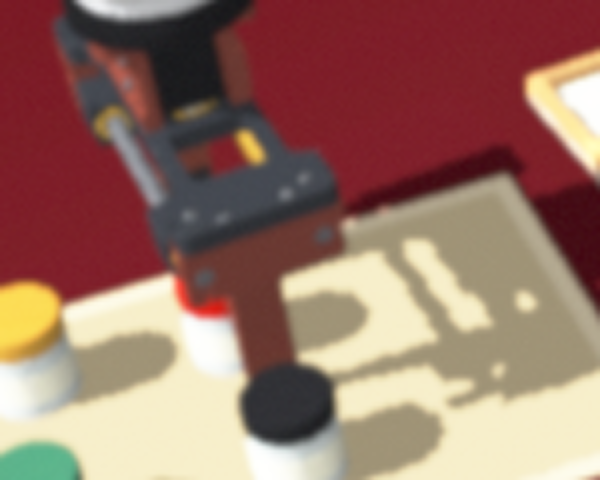

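Emit:
{"name": "send_rows", "arguments": {
  "rows": [
    [[-0.001, 0, 0, 0, 0, 0, 0.35], [-0.001, 0, 0, 0, 0, 0, 0.35], [-0.001, 0, 0, 0, 0, 0, 0.35], [-0.001, 0, 0, 0, 0, 0, 0.35], [-0.001, 0, 0, 0, 0, 0, 0.3], [-0.001, 0, 0, 0, 0, 0, 0.3], [-0.001, 0, -0.02, 0, 0, 0, 0.3], [-0.001, 0, -0.05, 0, 0, 0, 0.3], [-0.001, 0, -0.08, 0, 0, 0, 0.3], [-0.001, 0, -0.09, 0, 0, 0, 0.3]]
  ],
  "force": 20
}}

```text
t: 27.8
tcp_pos: [0.4833, -0.1958, 0.0926]
eef_rot: [0.002, 0.743, 0.669, 0.002]
contact_force: [0.9, -0.2, -0.1]
finger_gap: 0.0396
```

```bash
python3 -c "
from h import *
st(); p=tray(-.08,-.076); print(p); go(*p,.085,1.466)"
```

```text
t 27.8 tcp [ 0.4833 -0.1958  0.0926] phi 1.4663 zdir [ 4.9e-03 -9.0e-04 -1.0e+00] F [ 0.87 -0.19 -0.15] gap 0.0396 j [-0.52  0.41  1.82  0.    0.91 -0.42]
[0.44111558 0.05235064]
shift [ 0.303  -0.0849  0.009 ] turn [0.0016 0.0001 0.0001] rows 6.0
```

Emit:
{"name": "send_rows", "arguments": {
  "rows": [
    [[0.034, -0.01, 0, 0.001, 0, 0, 0.3], [0.068, -0.02, 0, 0.001, 0, 0, 0.3], [0.102, -0.029, 0, 0.001, 0, 0, 0.3], [0.136, -0.038, 0, 0.001, 0, 0, 0.3], [0.17, -0.048, 0, 0.001, 0, 0, 0.3], [0.204, -0.057, 0, 0.001, 0, 0, 0.3], [0.238, -0.067, 0.005, 0.001, 0, 0, 0.3], [0.272, -0.076, 0.008, 0.001, 0, 0, 0.3], [0.303, -0.085, 0.009, 0.001, 0, 0, 0.3], [0.303, -0.085, 0.009, 0.001, 0, 0, 0.3]]
  ]
}}

```text
t: 28.8
tcp_pos: [0.4392, 0.0545, 0.0842]
eef_rot: [-0.0, 0.742, 0.67, -0.0]
contact_force: [0.3, -0.3, 0.0]
finger_gap: 0.0393
```

```bash
python3 -c "
from h import *
st(); p=tray(-.08,-.076); go(*p,.0222,1.466)
s=snap('scene','s17.png')
cv2.imwrite('pics/c17.png',cv2.resize(s[130:310,230:450],None,fx=3,fy=3,interpolation=2))"
```

```text
t 28.8 tcp [0.4392 0.0545 0.0842] phi 1.4691 zdir [-6.e-04  1.e-04 -1.e+00] F [ 0.3  -0.29  0.04] gap 0.0393 j [-0.03  0.33  1.99  0.    0.82  0.07]
shift [-0.0025  0.0027  0.0775] turn [-0.0002 -0.      0.001 ] rows 2.0
```

View pics/c17.png

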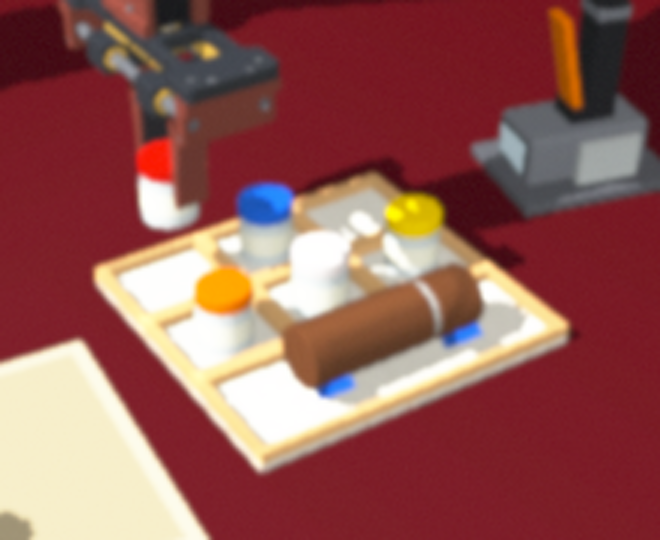

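Emit:
{"name": "send_rows", "arguments": {
  "rows": [
    [[-0.0025, 0.002, 0.02, 0, 0, 0, 0.3], [-0.0025, 0.002, 0.038, 0, 0, 0, 0.3], [-0.0025, 0.002, 0.052, 0, 0, 0, 0.3], [-0.0025, 0.002, 0.062, 0, 0, 0, 0.3], [-0.0025, 0.002, 0.07, 0, 0, 0, 0.3], [-0.0025, 0.002, 0.076, 0, 0, 0, 0.3], [-0.0025, 0.002, 0.078, 0, 0, 0, 0.3], [-0.0025, 0.002, 0.078, 0, 0, 0, 0.3], [-0.0025, 0.002, 0.078, 0, 0, 0, 0.3]]
  ]
}}

```text
t: 29.75
tcp_pos: [0.4417, 0.0507, 0.0228]
eef_rot: [0.001, 0.742, 0.67, 0.0]
contact_force: [-2.4, -0.7, 11.0]
finger_gap: 0.0401
```

```bash
python3 -c "
from h import *
st(); p=tray(-.08,-.076); go(*p,.022,1.466)"
```

```text
t 29.75 tcp [0.4417 0.0507 0.0228] phi 1.4695 zdir [ 0.0011 -0.0011 -1.    ] F [-2.4  -0.74 10.98] gap 0.0401 j [-0.04  0.45  2.04 -0.    0.65  0.06]
shift [ 0.002  -0.0009  0.001 ] turn [0.0004 0.0003 0.0011] rows 1.0
```

Emit:
{"name": "send_rows", "arguments": {
  "rows": [
    [[0, 0, 0, 0, 0, 0, 0.5], [0, 0, 0, 0, 0, 0, 0.62], [0, 0, 0, 0, 0, 0, 0.62], [0, 0, 0, 0, 0, 0, 0.62], [0, 0, -0.02, 0, 0, 0, 0.62], [0, 0, -0.05, 0, 0, 0, 0.62], [0, 0, -0.09, 0, 0, 0, 0.62], [0, 0, -0.14, 0, 0, 0, 0.62], [0, 0, -0.2, 0, 0, 0, 0.62], [0, 0, -0.25, 0, 0, 0, 0.62]]
  ]
}}

```text
t: 30.75
tcp_pos: [0.4414, 0.051, 0.225]
eef_rot: [0.001, 0.742, 0.67, 0.0]
contact_force: [0.7, 0.2, 0.2]
finger_gap: 0.0543
```

```bash
python3 -c "
from h import *
st(); go(.5058,.3947,.25,RA+np.pi/2+np.pi)
s=snap('scene','s18.png')
cv2.imwrite('pics/c18.png',cv2.resize(s[130:370,90:440],None,fx=2.2,fy=2.2,interpolation=2))"
```

```text
t 30.75 tcp [0.4414 0.051  0.225 ] phi 1.4694 zdir [ 0.002 -0.001 -1.   ] F [0.66 0.17 0.15] gap 0.0543 j [-0.04  0.13  1.83 -0.    1.19  0.06]
shift [ 0.4356  0.0366 -0.0316] turn [ 4.000e-04  7.000e-04 -4.259e-01] rows 9.0
```

View pics/c18.png

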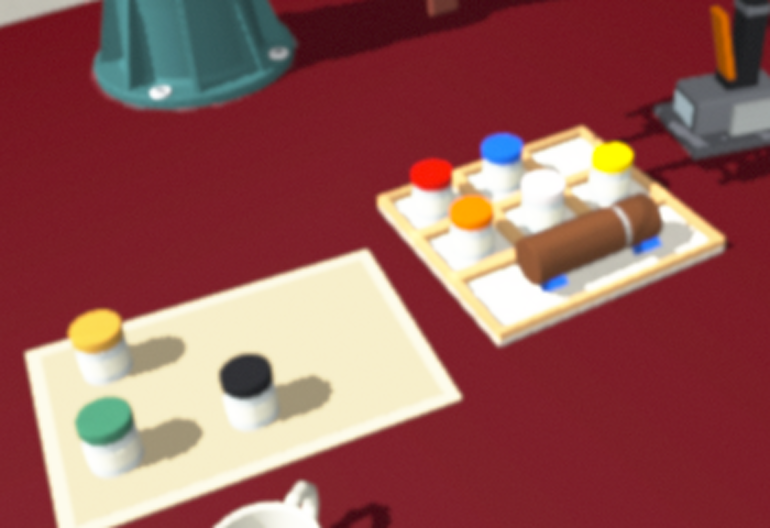

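All five are upright. I'll move above the reader and check the tray from the top camera.

Emit:
{"name": "send_rows", "arguments": {
  "rows": [
    [[0.04, 0.003, -0.03, 0, 0.001, -0.043, 1], [0.08, 0.007, -0.035, 0, 0.001, -0.085, 1], [0.12, 0.01, -0.035, 0, 0.001, -0.128, 1], [0.17, 0.014, -0.035, 0, 0.001, -0.17, 1], [0.22, 0.018, -0.035, 0, 0.001, -0.213, 1], [0.27, 0.022, -0.035, 0, 0.001, -0.256, 1], [0.32, 0.026, -0.035, 0, 0.001, -0.3, 1], [0.36, 0.03, -0.035, 0, 0.001, -0.34, 1], [0.4, 0.034, -0.035, 0, 0.001, -0.383, 1], [0.435, 0.037, -0.032, 0, 0.001, -0.426, 1]]
  ]
}}

```text
t: 31.8
tcp_pos: [0.5096, 0.396, 0.2559]
eef_rot: [0.005, 0.163, 0.987, 0.001]
contact_force: [-0.5, 0.2, 0.1]
finger_gap: 0.0876
```

```bash
python3 -c "
from h import *
st(); go(.5058,.3947,.21,RA+np.pi/2+np.pi)
look(19)"
```

```text
t 31.8 tcp [0.5096 0.396  0.2559] phi 2.8142 zdir [ 0.0099  0.0011 -1.    ] F [-0.53  0.24  0.08] gap 0.0876 j [ 0.56  0.39  1.37 -0.    1.37 -0.69]
shift [ 0.0045 -0.0033  0.0573] turn [0.0013 0.0029 0.0022] rows 1.0
```

View pics/v19.png

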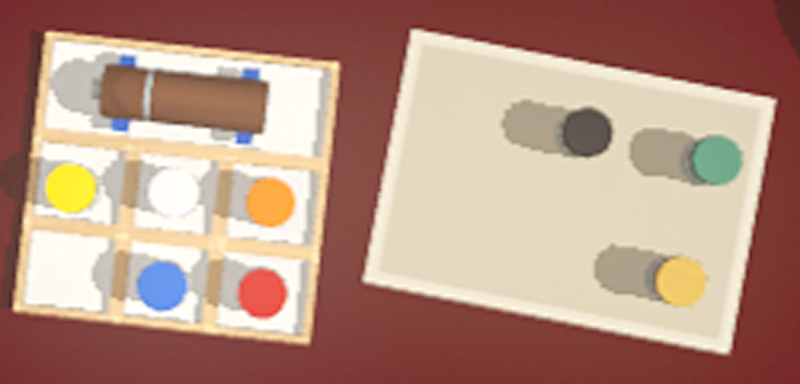

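```bash
python3 -c "
from h import *
np.set_printoptions(precision=4,suppress=True)
c,s=np.cos(TA),np.sin(TA);l=lambda p:np.array([[c,s],[-s,c]])@(p[:2]-TO)
for n,u in dict(yel=(70,188),white=(174,192),orange=(270,202),blue=(162,286),red=(263,293)).items(): print(n,l(p2w('top',V(u),.051)))
a=p2w('top',V((95,88.5)),.035);b=p2w('top',V((267,106)),.035);print(l(a),l(b))"
```

```text
yel [-0.0124  0.0806]
white [-0.0069 -0.0013]
orange [-0.0067 -0.0772]
blue [-0.0811  0.0001]
red [-0.078  -0.0792]
[0.0688 0.0719] [ 0.0692 -0.0664]
```

Emit:
{"name": "send_rows", "arguments": {
  "rows": [
    [[0.0045, -0.003, 0.03, 0.001, 0.003, 0.002, 1], [0.0045, -0.003, 0.045, 0.001, 0.003, 0.002, 1], [0.0045, -0.003, 0.045, 0.001, 0.003, 0.002, 1], [0.0045, -0.003, 0.045, 0.001, 0.003, 0.002, 1]]
  ]
}}

```text
t: 32.25
tcp_pos: [0.5062, 0.3981, 0.219]
eef_rot: [-0.0, 0.162, 0.987, 0.002]
contact_force: [-0.1, 0.8, 1.5]
finger_gap: 0.0879
```

```bash
python3 -c "
from h import *
st(); go(.5056,.3945,.106,RA+np.pi/2+np.pi)"
```

```text
t 32.25 tcp [0.5062 0.3981 0.219 ] phi 2.8152 zdir [-4.0e-04  3.5e-03 -1.0e+00] F [-0.09  0.76  1.49] gap 0.0879 j [ 0.56  0.42  1.42  0.    1.3  -0.69]
shift [-0.0009 -0.005   0.1412] turn [ 0.001  -0.0005  0.0025] rows 3.0
```

All tins are within 7 mm of their cell points. Next I'll lower over the grip.

Emit:
{"name": "send_rows", "arguments": {
  "rows": [
    [[-0.001, -0.005, 0.0, 0.001, 0, 0.0025, 1], [-0.001, -0.005, 0.03, 0.001, 0, 0.0025, 1], [-0.001, -0.005, 0.06, 0.001, 0, 0.0025, 1], [-0.001, -0.005, 0.09, 0.001, 0, 0.0025, 1], [-0.001, -0.005, 0.12, 0.001, 0, 0.0025, 1], [-0.001, -0.005, 0.141, 0.001, 0, 0.0025, 1], [-0.001, -0.005, 0.141, 0.001, 0, 0.0025, 1], [-0.001, -0.005, 0.141, 0.001, 0, 0.0025, 1]]
  ]
}}

```text
t: 33.05
tcp_pos: [0.5063, 0.3944, 0.1072]
eef_rot: [-0.0, 0.167, 0.986, 0.0]
contact_force: [1.0, 0.2, 1.2]
finger_gap: 0.0879
```

```bash
python3 -c "
from h import *
st(); go(.5056,.3945,.106,RA+np.pi/2+np.pi)"
```

```text
t 33.05 tcp [0.5063 0.3944 0.1072] phi 2.8067 zdir [-5.e-04  9.e-04 -1.e+00] F [1.04 0.24 1.19] gap 0.0879 j [ 0.55  0.53  1.53  0.    1.08 -0.68]
shift [ 0.0008 -0.0001  0.0015] turn [ 0.0002 -0.0003 -0.0002] rows 1.0
```

Emit:
{"name": "send_rows", "arguments": {
  "rows": [
    [[0.001, 0, 0.0015, 0, 0, 0, 0.3], [0.001, 0, 0.0015, 0, 0, 0, 0.3], [0.001, 0, 0.0015, 0, 0, 0, 0.3], [0.001, 0, 0.0015, 0, 0, 0, 0.3], [0.001, 0, 0.0015, 0, 0, 0, 0.3], [0.001, 0, 0.0015, 0, 0, 0, 0.3], [0.001, 0, 0.0015, 0, 0, 0, 0.3], [0.001, 0, 0.0015, 0, 0, 0, 0.3]]
  ],
  "force": 15
}}

```text
t: 33.85
tcp_pos: [0.5053, 0.3943, 0.1059]
eef_rot: [-0.001, 0.167, 0.986, -0.0]
contact_force: [-1.9, -5.5, 4.8]
finger_gap: 0.0358
```

```bash
python3 -c "
from h import *
st()
s=snap('scene','s20.png')
cv2.imwrite('pics/c20.png',cv2.resize(s[60:280,240:500],None,fx=3,fy=2.6,interpolation=2))"
```

```text
t 33.85 tcp [0.5053 0.3943 0.1059] phi 2.8069 zdir [-1.e-03  1.e-04 -1.e+00] F [-1.95 -5.54  4.81] gap 0.0358 j [ 0.55  0.53  1.54  0.    1.07 -0.68]
```

View pics/c20.png

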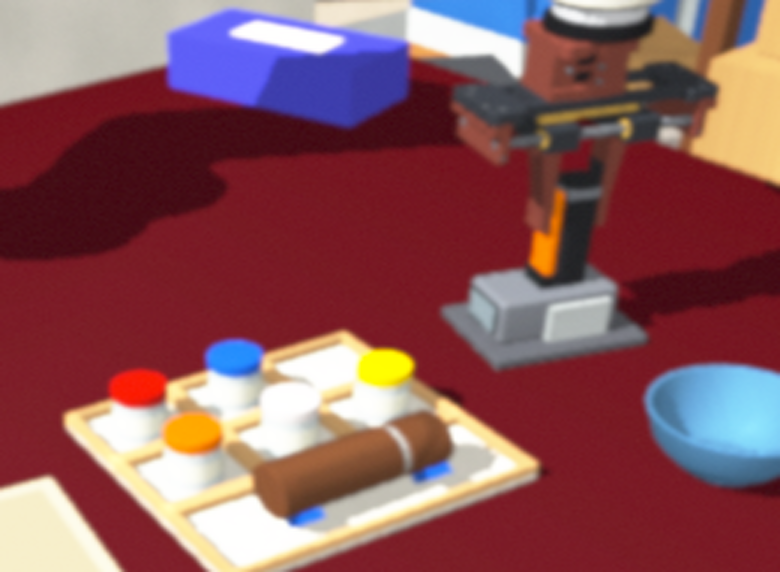

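The trigger is home again, gap 36 mm. I'll hold, release and retreat.

Emit:
{"name": "send_rows", "arguments": {
  "rows": [
    [[0, 0, 0, 0, 0, 0, 0.3], [0, 0, 0, 0, 0, 0, 0.3], [0, 0, 0, 0, 0, 0, 0.3], [0, 0, 0, 0, 0, 0, 0.3], [0, 0, 0, 0, 0, 0, 0.3], [0, 0, 0, 0, 0, 0, 0.3], [0, 0, 0, 0, 0, 0, 0.3], [0, 0, 0, 0, 0, 0, 0.3]]
  ]
}}

```text
t: 34.7
tcp_pos: [0.5053, 0.3942, 0.1059]
eef_rot: [-0.001, 0.167, 0.986, -0.0]
contact_force: [-0.8, -4.7, 3.5]
finger_gap: 0.0359
```

Emit:
{"name": "send_rows", "arguments": {
  "rows": [
    [[0, 0, 0, 0, 0, 0, 1], [0, 0, 0, 0, 0, 0, 1], [0, 0, 0, 0, 0, 0, 1], [0, 0, 0, 0, 0, 0, 1], [0, 0, 0, 0, 0, 0, 1], [0, 0, 0, 0, 0, 0, 1], [0, 0, 0, 0, 0, 0, 1], [0, 0, 0, 0, 0, 0, 1]]
  ]
}}

```text
t: 35.5
tcp_pos: [0.5057, 0.3948, 0.1064]
eef_rot: [-0.0, 0.167, 0.986, 0.001]
contact_force: [0.1, 0.4, -0.3]
finger_gap: 0.0876
```

Emit:
{"name": "send_rows", "arguments": {
  "rows": [
    [[0, 0, -0.05, 0, 0, 0, 1], [0, 0, -0.1, 0, 0, 0, 1], [0, 0, -0.15, 0, 0, 0, 1], [0, 0, -0.18, 0, 0, 0, 1], [0, 0, -0.2, 0, 0, 0, 1], [0, 0, -0.2, 0, 0, 0, 1], [0, 0, -0.2, 0, 0, 0, 1], [0, 0, -0.2, 0, 0, 0, 1]]
  ]
}}

```text
t: 36.3
tcp_pos: [0.505, 0.3942, 0.2648]
eef_rot: [-0.001, 0.167, 0.986, -0.0]
contact_force: [0.2, 0.1, 0.2]
finger_gap: 0.0878
```

```bash
python3 -c "
from h import *
st();look(21)
s=snap('scene','s21.png')"
```

```text
t 36.3 tcp [0.505  0.3942 0.2648] phi 2.8069 zdir [-1.9e-03 -1.0e-04 -1.0e+00] F [0.17 0.1  0.23] gap 0.0878 j [ 0.55  0.39  1.36  0.    1.4  -0.68]
```

View pics/v21.png

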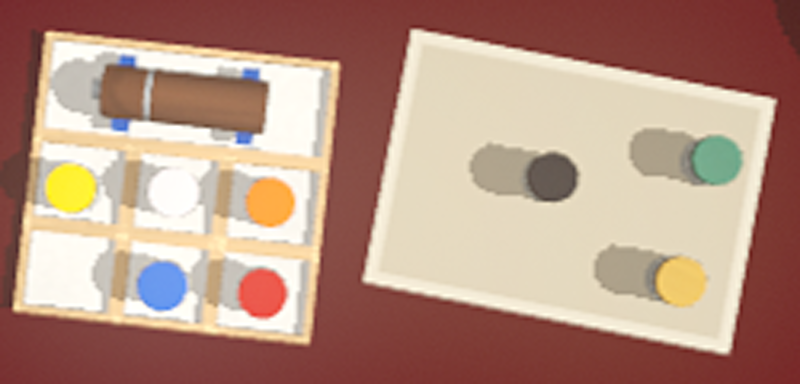

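View pics/s21.png

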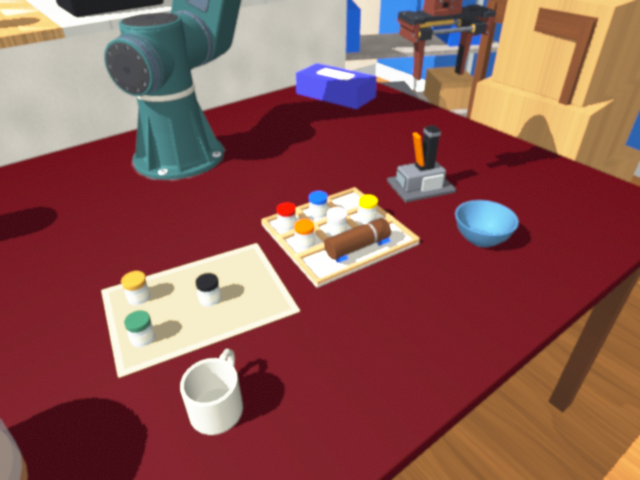

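Everything is in place. The black tin was nudged a few cm by the announced disturbance but still stands on the mat near (552, 178). The trigger has sprung back and the mug and bowl are where they were. I'll hand the job in.

```bash
python3 -c "
from h import *
print(manip.close_job()); st()"
```

```text
the job is handed in; nothing more can be done
None
the job is handed in; nothing more can be done
```

The order was opened, filled and closed, and the job was handed in at about 36 s of the 200 s allowed. No verdict was reported.

- **Trigger:** I squeezed it home twice, once before and once after filling the tray. Each time the finger gap was 36 mm, the lever lay flush against the post, and I held it for about a second. The last pictures show it sprung back.
- **Grinder:** It was set down in the cradle with the fingers still holding it, and an upward force showed the cradle was carrying it before I let go. Afterwards its centre measured about 1 mm off across the cradle and 3 mm off along it.
- **Tins:** White, orange and red went into cells 5, 4 and 1, joining yellow in cell 6 and blue in cell 2. All five stood upright within about 7 mm of their cell points, with cell 3 empty. Black, green and amber stayed on the mat.
- **Last check:** The final pictures match all of this. The mug and bowl looked unmoved, and the arm was clear of everything.
- **Disagreement:** The black tin had moved a few centimetres on its own, from the expected disturbance. It still stands on the mat, so I left it. The scene camera's fixes were several mm off the top camera's, so I used the top camera for positions.

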